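Pack the bulbs away for their rest

TASK

Pack the dormant amaryllis bulbs away for their rest: slide the cover of the wooden box open, put every bulb on the bench into the box, and slide the cover fully shut again. Hang the trowel and the hand fork by their wire loops on hooks of the tool stand, each on a hook of its own. Leave the two pots and the misting bottle where they stand.

Things in the scene. Friction and masses are not known exactly. Their poses are not given: they have to be found in the camera images.
- store_box: Wooden box fixed to the bench, outside 186 (x) x 216 (y) x 108 mm high; origin at the centre of its underside, x away from the robot, z up. Inside 170 x 200 mm, walls 8 mm, inner floor 6 mm above the bench. Its cover slides in grooves just below the rim and runs out over the lower end wall on the box's -y side.
- box_floor (a point): Centre of the box's inner floor; axes as the box.
- cover (a joint): Sliding cover, in m: 0 fully shut, growing as it slides along the box's -y, 0.185 at its stop; friction 1.5 N, stays where left. Pale board 172 (x) x 206 (y) x 7 mm, top 103 mm above the bench; shut, it spans box y from -105 to 101 mm, so at the stop it still covers the last 16 mm inside at the -y end.
- cover_grip (a point): Centre of the cover's dark grip bar, which stands on the middle of the cover: 70 mm long across the slide (box x), 14 mm thick (box y), 26 mm high, from 103 to 129 mm above the bench; this point is 116 mm above the bench. It moves with the cover. Axes as the box.
- tool_stand: Fixed tool stand, front (-x) towards the robot: two steel posts 290 mm high at y = +-170 mm, feet 130 mm long (x), a plywood rail 354 mm long (y), 12 mm thick, 237 to 287 mm above the bench, and a lower one (front 24 mm before the middle plane, 122 to 158 mm high). Origin on the bench below the middle of the upper rail, z up. It carries three red hooks of 9 mm bar, 105 mm apart.
- hook0_seat (a point): Bend of hook 0 (left, +y), where a hung loop comes to rest; on the bar's centreline, 38 mm in front (-x) of the rail's middle plane and 256 mm high. From the rail to here the bar is level; from here it rises outward and up, 59 degrees above level, to the tip. Axes as the stand.
- hook0_tip (a point): Tip of hook 0, on the bar's centreline, 60 mm in front of the rail's middle plane and 292 mm high. Axes as the stand.
- hook1_seat (a point): Bend of hook 1 (middle), where a hung loop comes to rest; on the bar's centreline, 38 mm in front (-x) of the rail's middle plane and 256 mm high. From the rail to here the bar is level; from here it rises outward and up, 59 degrees above level, to the tip. Axes as the stand.
- hook1_tip (a point): Tip of hook 1, on the bar's centreline, 60 mm in front of the rail's middle plane and 292 mm high. Axes as the stand.
- hook2_seat (a point): Bend of hook 2 (right, -y), where a hung loop comes to rest; on the bar's centreline, 38 mm in front (-x) of the rail's middle plane and 256 mm high. From the rail to here the bar is level; from here it rises outward and up, 59 degrees above level, to the tip. Axes as the stand.
- hook2_tip (a point): Tip of hook 2, on the bar's centreline, 60 mm in front of the rail's middle plane and 292 mm high. Axes as the stand.
- trowel: Small houseplant trowel, loose, about 0.11 kg, lying flat, loop away from the robot. Origin on its underside near its balance point; x towards the loop, z up. Green handle 90 mm long (x from -40 to 50 mm), 20 mm wide (y), 16 mm thick (z from 0 to 16 mm); a steel scoop blade about 50 mm wide from 61 to 134 mm behind the origin (-x); a wire loop at the other end.
- trowel_loop (a point): Centre of the trowel's wire loop, 78 mm along x from the tool's origin and 8 mm above its underside: 25 mm clear inside, 39 mm outside, steel wire 7 mm thick, lying in the tool's xy plane. Axes as the tool.
- fork: Small houseplant fork, loose, about 0.11 kg, lying flat, loop away from the robot. Origin on its underside near its balance point; x towards the loop, z up. Orange handle 90 mm long (x from -40 to 50 mm), 20 mm wide (y), 16 mm thick (z from 0 to 16 mm); three straight steel tines, 46 mm wide over all, to 128 mm behind the origin (-x); a wire loop at the other end.
- fork_loop (a point): Centre of the fork's wire loop, 78 mm along x from the tool's origin and 8 mm above its underside: 25 mm clear inside, 39 mm outside, steel wire 7 mm thick, lying in the tool's xy plane. Axes as the tool.
- bulb0: Brown dormant amaryllis bulb with a pale cut neck, loose, about 0.11 kg, rigid; 3 to 5 bulbs are present. Round about z: 80 mm high, heavy below, thickest (54 mm) 18 mm up, flat root plate 44 mm across, neck 23 mm across from 58 to 80 mm up. Origin at the centre of its root plate, z towards the neck; it stands upright at the start.
- bulb1: Brown dormant amaryllis bulb with a pale cut neck, loose, about 0.11 kg, rigid; 3 to 5 bulbs are present. Round about z: 80 mm high, heavy below, thickest (54 mm) 18 mm up, flat root plate 44 mm across, neck 23 mm across from 58 to 80 mm up. Origin at the centre of its root plate, z towards the neck; it stands upright at the start.
- bulb2: Brown dormant amaryllis bulb with a pale cut neck, loose, about 0.11 kg, rigid; 3 to 5 bulbs are present. Round about z: 80 mm high, heavy below, thickest (54 mm) 18 mm up, flat root plate 44 mm across, neck 23 mm across from 58 to 80 mm up. Origin at the centre of its root plate, z towards the neck; it stands upright at the start.
- bulb3: Brown dormant amaryllis bulb with a pale cut neck, loose, about 0.11 kg, rigid; 3 to 5 bulbs are present. Round about z: 80 mm high, heavy below, thickest (54 mm) 18 mm up, flat root plate 44 mm across, neck 23 mm across from 58 to 80 mm up. Origin at the centre of its root plate, z towards the neck; it stands upright at the start.
- bulb4: Brown dormant amaryllis bulb with a pale cut neck, loose, about 0.11 kg, rigid; 3 to 5 bulbs are present. Round about z: 80 mm high, heavy below, thickest (54 mm) 18 mm up, flat root plate 44 mm across, neck 23 mm across from 58 to 80 mm up. Origin at the centre of its root plate, z towards the neck; it stands upright at the start.
- pink_pot: Pink plant pot with compost, 84 mm across the rim, 80 mm high; origin at the centre of its underside. A bystander.
- cream_pot: Cream plant pot with compost, 92 mm across the rim, 85 mm high; origin at the centre of its underside. A bystander.
- mist_bottle: White misting bottle with a green spray head, 64 mm across, 181 mm high; origin at the centre of its underside. A bystander.
Things that resemble listed ones, but are neither listed nor needed, are in the scene too. What is shaped like the fork but blue or purple is not meant.

How it is judged:
By the outcome, as a careful person would: the job done as asked, in the order asked, and still so for the second after the job is handed in, with the robot touching nothing.
Of bulb0, bulb1, bulb2, bulb3, bulb4 only 3 to 5 are there at a start; the rules pass over those that are not, and their reading is None.
At some moment in a run one of bulb0, bulb1, bulb2, bulb3, bulb4, trowel, fork may be knocked a few centimetres aside while the robot is not near it.
It also fails if it takes over 210 s, if anything falls off the work surface, if the arm or the gripper's body presses on something with over 40 N, if the wrist force passes 120 N, or if a joint passes its speed limit or range.

ROBOT

A 6-joint arm with a two-finger parallel gripper is mounted at the origin on the work surface. World frame = base frame: x ahead of the robot, y to its left, z up, the work surface at z = 0. Lengths are in m, angles in rad, forces in N, time in s.
With the tool pointing down it reaches from about 0.35 to 0.85 m from the base axis. Payload 8.1 kg.
Tool frame: the origin (TCP) lies on the mounting face of the last link; the fingertips stand 173 mm ahead of it and the grasp point (between the pads) lies 155 mm ahead of it; z points along the fingers, y is the direction in which the jaws open and shut (so a half turn about z gives the same grasp; the last joint's range is limited). The gripper opens to 85 mm and grips with 20 to 120 N. Pads are 22 mm wide; open, the fingers measure 114 mm over their backs; the gripper's body (76 mm by 85 mm) begins 54 mm behind the grasp point. The pads swing forward as they close: fully open they stand 13 mm farther back than shut.
Start: joints at [1.029, 0.13, 1.488, -0, 1.523, -0.085], TCP at [0.265, 0.538, 0.405] pointing down, gripper open.
Joint ranges: [-2.96, 2.96], [-0.89, 2.26], [0.02, 2.5], [-1.34, 4.48], [0, 2.73], [-2.66, 2.66]. Speed limits (rad/s): [2.39, 2.39, 2.79, 3.14, 3.14, 3.14].

INTERFACE

Orientations are given as a unit quaternion [x, y, z, w].
In Python, from rig import state, snapshot, finish_job gives the robot as it stands.
- The arm moves only by the tool carry_out, never from a script. Its argument "steps" is a list of rows, each an object with "claw": the opening, from -1 (shut) to 1 (fully open); "translation": the shift along the tool's x, y, z in cm, a list of three; "rotation": the turn, a rotation vector about the tool's x, y, z in rad, a list of three. In form: [{"claw": claw, "translation": [x, y, z], "rotation": [wx, wy, wz]}, ...]. A call has 1 to 8 rows; each row shifts and turns the pose as measured when the row begins, along the tool's axes as they then stand; what a row does not reach is not made up. A row lasts 1/12 s, in which the tool goes at most 41.7 mm and 7.16 degrees, less where a joint would pass 70% of its speed; a pose out of reach is approached as far as the arm can. A call is refused whole if a number of a shift passes 4.17 or a number of a turn 0.125, either way. A call with a gripper value outside its range is refused whole. The fingers move at their own pace and stop on an object; "newtons" is the grip in N (left out, the last holds). Time passes only in rows, so rows that do not move let the fingers close. It gives the time, the measured TCP pose, the force and the opening at its end, in the units of the state.
- state(): the state, without advancing time (a new reading comes with each control period).
- snapshot(name): name is "scene" or "side" or "wrist"; returns a dict with "frame" (420x560x3 uint8, blue, green, red), "fx", "fy", "cx", "cy" (pixels), "extrinsics" (4x4, takes a point from world to camera coordinates). Camera axes: x right, y down, z forward; pixel columns grow to the right and rows downward; lengths in m; the calibration is good to about 2 mm. A picture is of the moment at which its call begins. There is no depth.
- finish_job(): hands the job in, once; it reports no verdict.
The state is a dict: "time": time; "joints": joint angles; "joint_velocities": joint speeds; "joint_torque": joint torques, N m; "ee_pos": TCP position; "tcp_rot": TCP orientation; "contact_force": force on the tool from outside, world axes, zero at the start; "ft_torque": the same for the moment, N m; "opening": opening from 0.0 (shut) to 1.0 (fully open).
Only numpy, scipy, OpenCV 4.12 (cv2) and the standard library are available. Lean on these libraries where they do the work, as an engineer would, in place of code of your own. Each camera call takes 0.05 s, during which the arm holds its last target.

## Working session

There is one attempt and no reset: what is moved stays moved. The work goes in short steps, Python scripts to look and compute and a tool call to move; the robot and the scene stay as the last step left them, time stands still between calls to the robot, and variables do not carry over. Pictures are saved under pics/ and viewed, and the job is handed in when it is done.

Besides the shell and the picture viewer there is one more tool, called after "Emit:" as a command line: name --argument value ..., lists and objects as JSON in quotes. carry_out: Moves the arm, as the interface text tells. Its arguments: {"type":"object","properties":{"steps":{"type":"array"},"newtons":{"type":"number"}},"required":["steps"]}

```bash
ls; mkdir -p pics; python3 - <<'E'
from rig import state, snapshot
import cv2,numpy as np
print(state())
for n in ["scene","side","wrist"]:
    s=snapshot(n); cv2.imwrite(f"pics/a_{n}.png",s["frame"]); print(n,s["fx"],s["fy"],s["cx"],s["cy"]); print(np.round(s["extrinsics"],4).tolist())
E
```

```text
pics
{'time': 0.0, 'joints': array([ 1.02858472e+00,  1.31164560e-01,  1.48927068e+00, -1.34702774e-05,
        1.52297106e+00, -8.53787184e-02]), 'joint_velocities': array([ 0.00164562, -0.00371611,  0.00115644,  0.00174554,  0.00094168,
        0.00082968]), 'joint_torque': array([-2.52841583e-04, -5.69410586e+01, -5.00544333e+01, -4.31786812e-04,
        1.51517481e-02, -2.81658413e-05]), 'ee_pos': array([0.26452061, 0.53829589, 0.40364682]), 'tcp_rot': array([ 2.26434969e-01,  9.74025863e-01, -8.64616415e-04, -2.73510398e-04]), 'contact_force': array([-0.15825293, -1.22692118, -0.381555  ]), 'ft_torque': array([ 0.01800742, -0.07365317, -0.00133748]), 'opening': 1.0015698160771735}
scene 546.3430185822062 546.3430185822062 285.71438623886826 204.84453453709364
[[-0.7038, 0.7104, -0.0013, 0.3388], [0.5791, 0.5727, -0.5802, -0.1941], [-0.4115, -0.4091, -0.8145, 1.9084], [0.0, 0.0, 0.0, 1.0]]
side 494.46028027635447 494.46028027635447 278.7247996509459 208.06913568210666
[[-0.9671, -0.2543, 0.0023, 0.5124], [-0.1549, 0.5817, -0.7985, 0.2153], [0.2017, -0.7726, -0.602, 1.4822], [0.0, 0.0, 0.0, 1.0]]
wrist 319.8099695011426 319.8099695011426 279.26394619314 209.4728178199447
[[0.4416, 0.8972, -0.0023, -0.5974], [0.8635, -0.4243, 0.2727, -0.0346], [0.2437, -0.1224, -0.9621, 0.3788], [0.0, 0.0, 0.0, 1.0]]
```

View pics/a_scene.png

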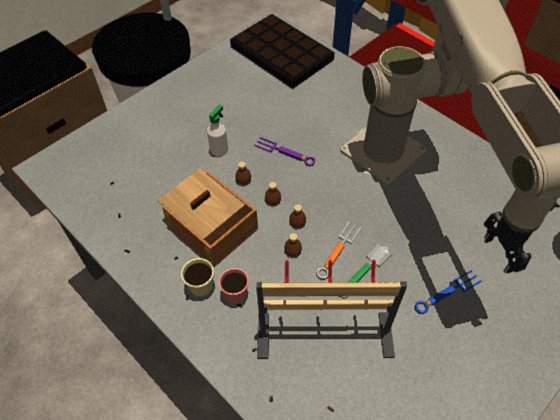

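View pics/a_side.png

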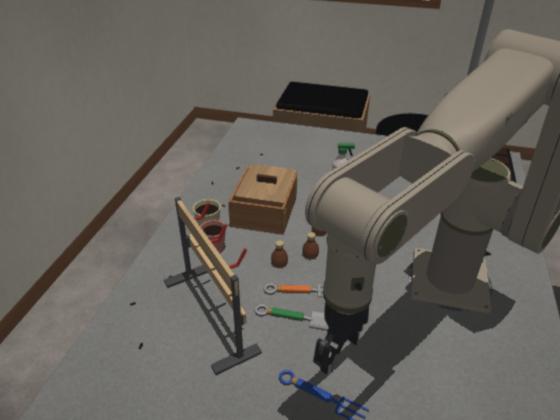

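View pics/a_wrist.png

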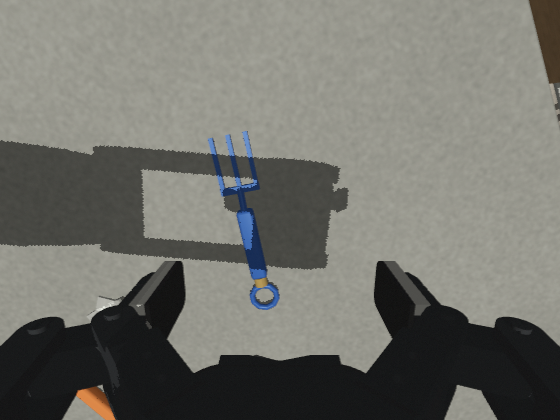

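Candidates: bulbs at scene (243,173), (273,193), (298,215), (293,245). The orange fork is at (337,252), against purple (285,150) and blue (450,293) lookalikes. The green trowel is at (365,268). I'll check these in close crops.

```bash
cat > h.py <<'E'
from rig import state, snapshot
import cv2,numpy as np
from scipy.spatial.transform import Rotation as R
def ray(s,u,v):
    E=np.array(s["extrinsics"]);Rm=E[:3,:3];t=E[:3,3]
    o=-Rm.T@t; d=Rm.T@np.array([(u-s["cx"])/s["fx"],(v-s["cy"])/s["fy"],1]); return o,d/np.linalg.norm(d)
def onz(s,u,v,z):
    o,d=ray(s,u,v); return o+d*(z-o[2])/d[2]
def proj(s,p):
    E=np.array(s["extrinsics"]);q=E[:3,:3]@np.array(p)+E[:3,3]
    return np.array([q[0]/q[2]*s["fx"]+s["cx"],q[1]/q[2]*s["fy"]+s["cy"]])
def crop(s,x0,y0,x1,y1,k,name):
    c=cv2.resize(s["frame"][y0:y1,x0:x1],None,fx=k,fy=k,interpolation=cv2.INTER_CUBIC)
    cv2.imwrite(f"pics/{name}.png",c)
def delta(p_to,q_to=None):
    "tool-frame shift(cm) and rotvec to reach TCP pose"
    s=state(); r=R.from_quat(s["tcp_rot"])
    d=r.inv().apply(np.array(p_to)-s["ee_pos"])*100
    w=(r.inv()*R.from_quat(q_to)).as_rotvec() if q_to is not None else None
    return np.round(d,2), None if w is None else np.round(w,3)
E
python3 - <<'E'
from h import *
s=snapshot("scene")
crop(s,150,150,350,300,4,"b1"); crop(s,250,210,420,330,4.7,"b2")
E
```

```text
(no output)
```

View pics/b1.png

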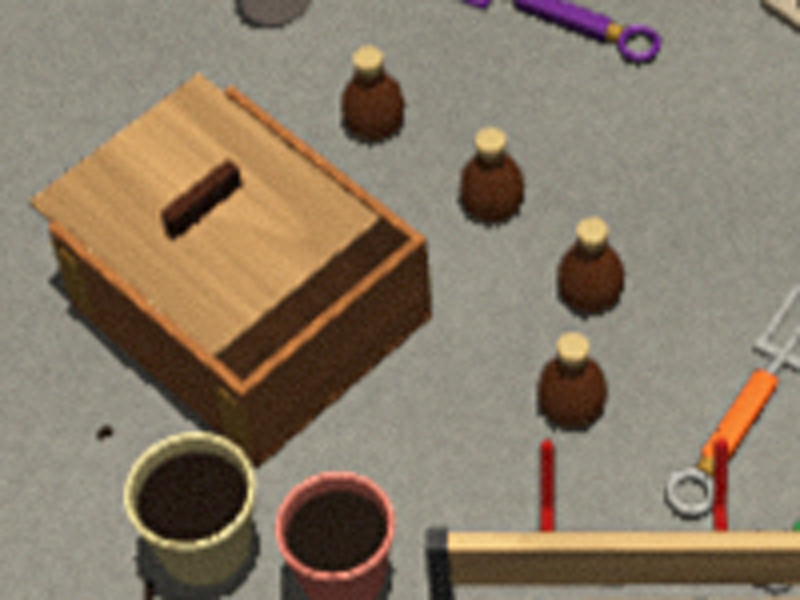

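View pics/b2.png

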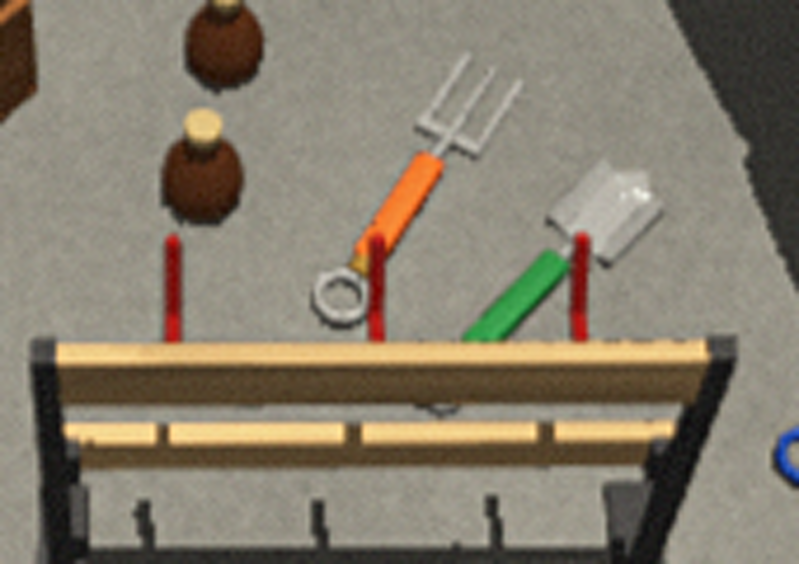

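```bash
python3 - <<'E'
from h import *
s=snapshot("scene"); np.set_printoptions(precision=4,suppress=True)
a=lambda x,y:(150+x/4,150+y/4); b=lambda x,y:(250+x/4.7,210+y/4.7)
for n,p,z in [("boxR(+y,-x)",a(427,240),.108),("boxB(+y,+x)",a(243,388),.108),("box -x -y",a(230,88),.108),("box +x -y",a(50,228),.108),
 ("grip+x",a(165,225),.129),("grip-x",a(238,172),.129),
 ("cover near+x",a(215,353),.103),("cover -x",a(378,218),.103),
 ("neck0",a(368,55),.080),("neck1",a(490,137),.08),("neck2",a(592,228),.08),("neck3",a(573,345),.08),
 ("tip0?",b(172,240),.292),("tip1",b(377,240),.292),("tip2",b(581,240),.292),
 ("railL",b(57,350),.287),("railR",b(708,348),.287),
 ("forkloop",b(341,297),.008),("fork handle end",b(430,158),.016),("fork handle-loop end",b(365,250),.016),
 ("tro handle blade end",b(557,260),.016),("tro near rail",b(480,342),.016),("blade tip",b(635,215),.008),
 ("pinkpot",a(336,525),.078),("cream",a(190,492),.083)]:
    print(n,np.round(p,1),onz(s,*p,z))
s=snapshot("side"); crop(s,160,140,360,290,4,"c1");crop(s,230,220,390,340,5,"c2")
E
```

```text
boxR(+y,-x) [256.8 210. ] [ 0.5361 -0.067   0.108 ]
boxB(+y,+x) [210.8 247. ] [ 0.7164 -0.0669  0.108 ]
box -x -y [207.5 172. ] [ 0.5446 -0.2821  0.108 ]
box +x -y [162.5 207. ] [ 0.7268 -0.2754  0.108 ]
grip+x [191.2 206.2] [ 0.672  -0.2027  0.129 ]
grip-x [209.5 193. ] [ 0.6024 -0.2015  0.129 ]
cover near+x [203.8 238.2] [ 0.7098 -0.1063  0.103 ]
cover -x [244.5 204.5] [ 0.5459 -0.1106  0.103 ]
neck0 [242.  163.8] [ 0.4314 -0.2484  0.08  ]
neck1 [272.5 184.2] [ 0.4207 -0.1185  0.08  ]
neck2 [298. 207.] [ 0.4273 -0.0007  0.08  ]
neck3 [293.2 236.2] [0.5129 0.0626 0.08  ]
tip0? [286.6 261.1] [0.6716 0.192  0.292 ]
tip1 [330.2 261.1] [0.5978 0.2666 0.292 ]
tip2 [373.6 261.1] [0.5243 0.3409 0.292 ]
railL [262.1 284.5] [0.7549 0.1933 0.287 ]
railR [400.6 284. ] [0.5249 0.4242 0.287 ]
forkloop [322.6 273.2] [0.5113 0.1831 0.008 ]
fork handle end [341.5 243.6] [0.3991 0.158  0.016 ]
fork handle-loop end [327.7 263.2] [0.4793 0.1738 0.016 ]
tro handle blade end [368.5 265.3] [0.3994 0.2649 0.016 ]
tro near rail [352.1 282.8] [0.4775 0.2681 0.016 ]
blade tip [385.1 255.7] [0.3346 0.2773 0.008 ]
pinkpot [234.  281.2] [0.7341 0.0475 0.078 ]
cream [197.5 273. ] [ 0.7903 -0.0423  0.083 ]
```

View pics/c1.png

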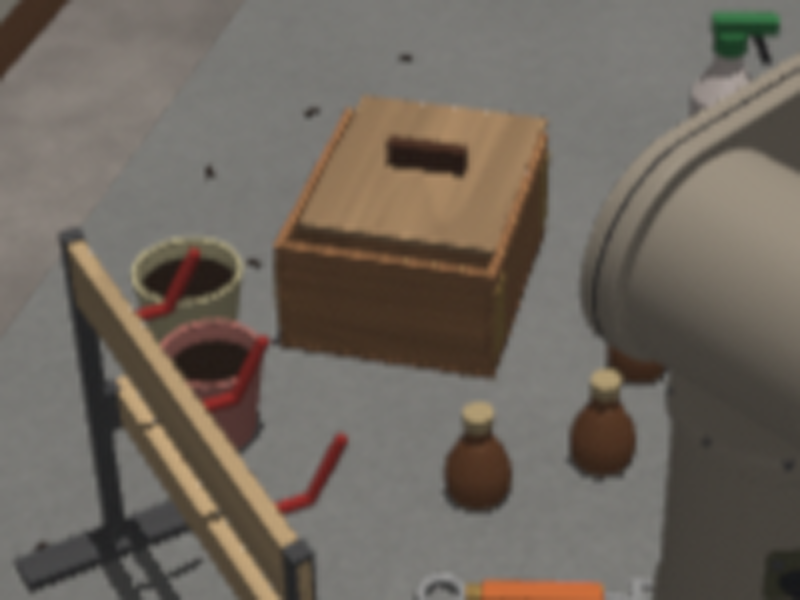

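View pics/c2.png

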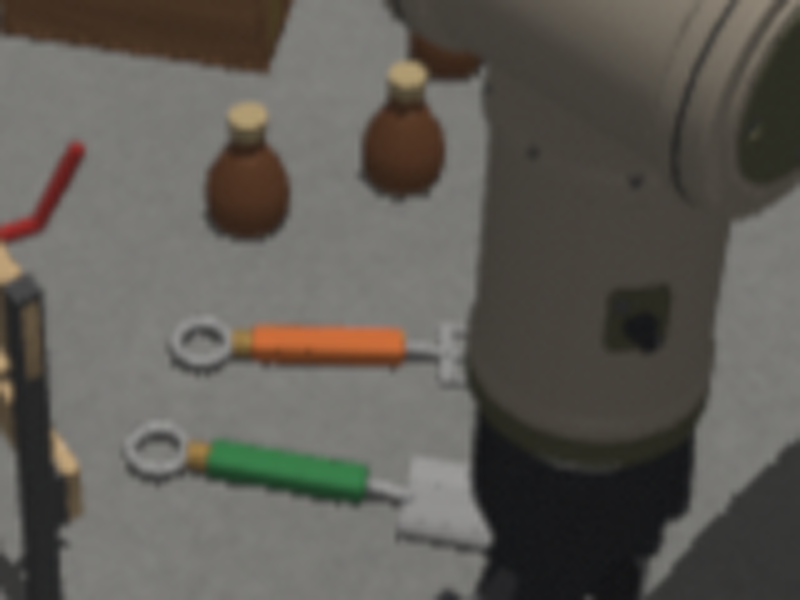

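Four bulbs confirmed. The orange fork and green trowel are the listed ones; blue and purple are decoys. The cover starts slightly open (gap at its +y end). Next I'll fit the poses using both cameras.

```bash
python3 - <<'E'
from h import *
from scipy.optimize import least_squares
S=snapshot("scene");D=snapshot("side"); np.set_printoptions(precision=4,suppress=True)
a=lambda x,y:(150+x/4,150+y/4); b=lambda x,y:(250+x/4.7,210+y/4.7)
c=lambda x,y:(160+x/4,140+y/4); d=lambda x,y:(230+x/5,220+y/5)
def fit(obs,x0,f=None):
    def res(p):
        C,Sn=np.cos(p[2]),np.sin(p[2]); r=[]
        for s,l,u in obs:
            w=[p[0]+C*l[0]-Sn*l[1],p[1]+Sn*l[0]+C*l[1],l[2]]
            r+=list(proj(s,w)-u)
        return np.array(r)
    o=least_squares(res,x0,loss="soft_l1"); print(o.x,np.degrees(o.x[2]),"res",np.round(res(o.x),1)); return o.x
h=.108
box=[(S,(-.093,.108,h),a(427,240)),(S,(.093,.108,h),a(243,388)),(S,(.093,.108,0),a(260,465)),(S,(-.093,.108,0),a(432,315)),
(D,(.093,.108,h),c(276,243)),(D,(-.093,.108,h),c(498,272)),(D,(-.093,.108,0),c(494,377)),(D,(.093,.108,0),c(279,344))]
B=fit(box,[.63,-.17,0])
for g in [(S,(-.035,-.007),a(238,172)),]: pass
grip=[(S,(.035,.007,.129),a(172,238)),(S,(-.035,.007,.129),a(240,178)),(S,(-.035,-.007,.129),a(230,160)),
(D,(.035,.007,.129),c(388,145)),(D,(-.035,.007,.129),c(467,152))]
fit(grip,[.63,-.2,0])
st=[]
for y,u in [(-.105,b(172,240)),(0,b(377,240)),(.105,b(581,240))]: st.append((S,(-.06,y,.292),u))
for y,u in [(-.105,c(194,254)),(0,c(264,342)),(.105,c(343,438))]: st.append((D,(-.06,y,.292),u))
for y,u in [(0,c(240,402)),(.105,c(310,498))]: st.append((D,(-.038,y,.256),u))
T=fit(st,[.66,.32,.78])
for n,l in [("trowel",[(S,(-.04,0,.016),b(557,258)),(D,(-.04,0,.016),d(368,478)),(D,(.05,0,.016),d(212,453)),(D,(.078,0,.008),d(157,450))]),
 ("fork",[(S,(-.04,0,.016),b(430,158)),(S,(.05,0,.016),b(367,250)),(S,(.078,0,.008),b(341,297)),(D,(-.04,0,.016),d(404,343)),(D,(.05,0,.016),d(251,340)),(D,(.078,0,.008),d(201,343))])]:
    fit(l,[.45,.2,0])
for n,l in [("b3",[(S,(0,0,.08),a(573,342)),(D,(0,0,.08),d(249,110))]),("b2",[(S,(0,0,.08),a(592,228)),(D,(0,0,.08),d(408,70))])]:
    fit(l,[.45,0,0])
E
```

```text
[ 0.6278 -0.1778  0.0268] 1.5374563178723801 res [-0.2 -1.8 -0.5  0.2 -0.7 -0.4  0.1 -0.8 -0.7  0.8 -0.6  1.5  0.1  1.1
  0.4  1.2]
[ 0.6338 -0.2072  0.0465] 2.664701470899644 res [ 0.1 -3.1  0.4 -2.3 -0.3 -0.3 -2.6  0.6 -2.4  1.3]
[0.6384 0.3075 0.7906] 45.29826230246927 res [-0.1 -0.5 -0.1 -0.9  0.  -1.3 -0.2  0.5 -0.2  0.3 -0.4  0.9 -1.3 -0.7
  0.2  0.5]
[0.4316 0.2625 0.0335] 1.9181029470523203 res [ 0.7 -2.  -0.2  0.1 -1.1 -0.6  0.1  0.2]
[0.4322 0.165  0.2156] 12.353336929340129 res [ 0.9 -1.5 -0.4  0.8  0.3 -0.9 -0.2 -0.2 -0.6 -0.6 -0.2  0.5]
[0.5112 0.0589 0.    ] 0.0 res [-0.5 -0.3 -0.   1.4]
[ 0.4266 -0.0028  0.    ] 0.0 res [-0.4 -0.5 -0.2  1.2]
```

Emit:
carry_out --steps '[{"claw":1,"translation":[-2.6,-2.0,-0.4],"rotation":[0,0,0]},{"claw":1,"translation":[-2.6,-2.0,-0.4],"rotation":[0,0,0]},{"claw":1,"translation":[-2.6,-2.0,-0.4],"rotation":[0,0,0]},{"claw":1,"translation":[-2.6,-2.0,-0.4],"rotation":[0,0,0]},{"claw":1,"translation":[-2.6,-2.0,0],"rotation":[0,0,0]},{"claw":1,"translation":[-2.6,-2.0,0],"rotation":[0,0,0]},{"claw":1,"translation":[-2.6,-2.0,0],"rotation":[0,0,0]},{"claw":1,"translation":[-2.6,-2.0,0],"rotation":[0,0,0]}]'

```text
time: 1.07
ee_pos: [0.3815, 0.2989, 0.4199]
tcp_rot: [0.221, 0.975, 0.0, -0.0]
contact_force: [1.6, -0.4, -0.1]
opening: 0.999
```

Emit:
carry_out --steps '[{"claw":1,"translation":[-2.6,-2.0,0],"rotation":[0,0,0]},{"claw":1,"translation":[-2.6,-2.0,0],"rotation":[0,0,0]},{"claw":1,"translation":[-2.6,-2.0,0],"rotation":[0,0,0]},{"claw":1,"translation":[-2.6,-2.0,0],"rotation":[0,0,0]},{"claw":1,"translation":[-2.6,-2.0,0],"rotation":[0,0,0]},{"claw":1,"translation":[-2.6,-2.0,0],"rotation":[0,0,0]},{"claw":1,"translation":[-2.6,-2.0,0],"rotation":[0,0,0]},{"claw":1,"translation":[-2.6,-2.0,0],"rotation":[0,0,0]}]'

```text
time: 1.73
ee_pos: [0.5031, 0.0519, 0.4221]
tcp_rot: [0.221, 0.975, 0.002, 0.002]
contact_force: [0.2, 0.8, -0.4]
opening: 0.996
```

Emit:
carry_out --steps '[{"claw":0.2,"translation":[-2.6,-2.0,0],"rotation":[0,0,-0.12]},{"claw":0.2,"translation":[-2.6,-2.0,0],"rotation":[0,0,-0.12]},{"claw":0.2,"translation":[-1.5,-2.0,0],"rotation":[0,0,-0.12]},{"claw":0.2,"translation":[-1.5,-2.0,0],"rotation":[0,0,-0.12]}]'

```text
time: 2.07
ee_pos: [0.5621, -0.0562, 0.4228]
tcp_rot: [-0.023, 1.0, 0.001, 0.004]
contact_force: [0.2, -0.4, 1.0]
opening: 0.597
```

```bash
python3 - <<'E'
from h import *
s=snapshot("wrist"); cv2.imwrite("pics/d1.png",s["frame"])
s=state();print(s["ee_pos"],s["tcp_rot"],s["opening"],s["joints"]); print(R.from_quat(s["tcp_rot"]).as_matrix().round(3))
E
```

```text
[ 0.56357821 -0.05952239  0.4225236 ] [-2.91672031e-02  9.99565919e-01 -3.82721643e-04  4.13535651e-03] 0.6001381074106289 [-1.96067409e-01  2.92777867e-02  1.56236973e+00  1.10152333e-03
  1.54171238e+00 -1.82523442e+00]
[[-0.998 -0.058  0.008]
 [-0.058  0.998 -0.001]
 [-0.008 -0.001 -1.   ]]
```

View pics/d1.png

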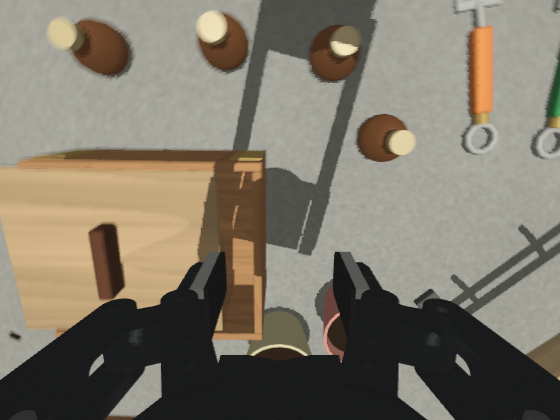

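```bash
python3 - <<'E'
from h import *
np.set_printoptions(precision=4,suppress=True)
s=snapshot("wrist"); crop(s,0,130,280,350,2.8,"d2")
for n,u,v,z in [("c-x",265,150,.108),("c+x",263,338,.108),("b0",62,33,.08),("b1",211,27,.08),("b2",345,40,.08),("b3",400,143,.08),("forkloop",480,137,.008),("trloop",549,142,.008)]: print(n,onz(s,u,v,z))
E
```

```text
c-x [ 0.523  -0.0759  0.108 ]
c+x [ 0.7168 -0.0692  0.108 ]
b0 [ 0.4353 -0.2584  0.08  ]
b1 [ 0.4232 -0.1286  0.08  ]
b2 [ 0.4266 -0.0113  0.08  ]
b3 [0.5118 0.0513 0.08  ]
forkloop [0.5038 0.1703 0.008 ]
trloop [0.5047 0.2524 0.008 ]
```

View pics/d2.png

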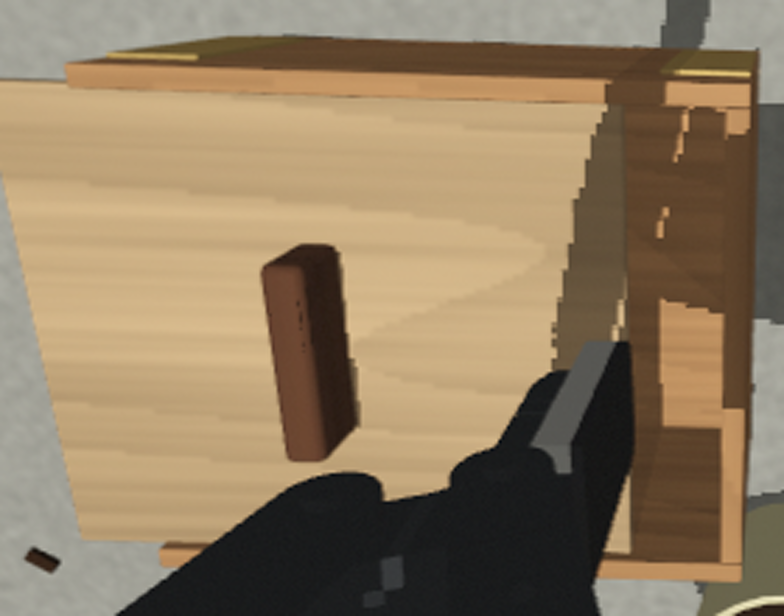

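```bash
cat >> h.py <<'E'
import pickle
def shot(n,name):
    s=snapshot(n); cv2.imwrite(f"pics/{name}.png",s["frame"]); pickle.dump(s,open(f"pics/{name}.pkl","wb")); return s
def ld(name): return pickle.load(open(f"pics/{name}.pkl","rb"))
np.set_printoptions(precision=4,suppress=True)
E
python3 - <<'E'
from h import *
s=shot("wrist","d3"); cv2.imwrite("pics/d3.png",s["frame"])
q=lambda x,y:(x/2.8,130+y/2.8)
for n,p,z in [("c-x+y",q(752,84),.108),("c+x+y",q(741,580),.108),("c-x-y",q(67,66),.108),("g1",q(263,268),.129),("g2",q(302,264),.129),("g3",q(288,460),.129),("g4",q(327,461),.129)]: print(n,onz(s,*p,z))
# predicted overlay from scene fits
f=s["frame"].copy()
for p in [(.4266,-.0028,.08),(.5112,.0589,.08),(.4314,-.2484,.08),(.4207,-.1185,.08),(.5084,.1817,.008),(.5096,.2651,.008)]:
    cv2.circle(f,tuple(int(v) for v in proj(s,p)),4,(255,0,255),1)
cv2.imwrite("pics/d4.png",f)
print(state()["ee_pos"])
E
```

```text
c-x+y [ 0.5302 -0.0694  0.108 ]
c+x+y [ 0.7142 -0.0672  0.108 ]
c-x-y [ 0.5339 -0.2837  0.108 ]
g1 [ 0.5906 -0.2178  0.129 ]
g2 [ 0.5887 -0.2057  0.129 ]
g3 [ 0.6576 -0.2175  0.129 ]
g4 [ 0.6574 -0.2047  0.129 ]
[ 0.5622 -0.0559  0.4224]
```

View pics/d4.png

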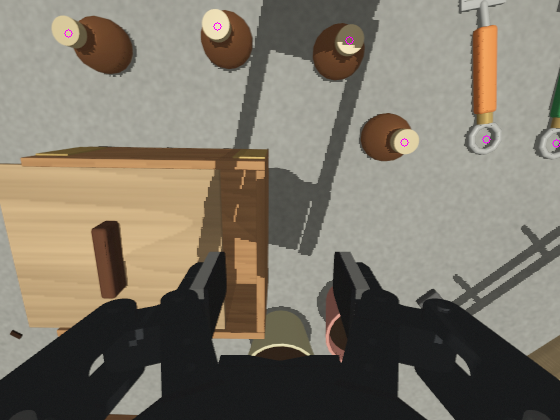

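Emit:
carry_out --steps '[{"claw":0,"translation":[-1.4,-4.0,0],"rotation":[0,0,0.035]},{"claw":0,"translation":[-1.3,-3.9,0],"rotation":[0,0,0]},{"claw":0,"translation":[-1.3,-3.9,0],"rotation":[0,0,0]},{"claw":0,"translation":[-1.3,-3.9,2],"rotation":[0,0,0]},{"claw":0,"translation":[0,0,3],"rotation":[0,0,0]},{"claw":0,"translation":[0,0,3],"rotation":[0,0,0]},{"claw":0,"translation":[0,0,1],"rotation":[0,0,0]},{"claw":0,"translation":[0,0,0],"rotation":[0,0,0]}]'

```text
time: 2.88
ee_pos: [0.6174, -0.2054, 0.3335]
tcp_rot: [0.006, 1.0, 0.002, 0.005]
contact_force: [0.6, 0.4, 0.2]
opening: 0.502
```

```bash
python3 - <<'E'
from h import *
s=shot("wrist","e1"); 
q=state();print(q["ee_pos"],R.from_quat(q["tcp_rot"]).as_matrix().round(3).tolist(),q["opening"])
print(delta([.625,-.210,.280]))
E
```

```text
[ 0.6175 -0.2051  0.3342] [[-1.0, 0.011, 0.011], [0.011, 1.0, 0.004], [-0.011, 0.004, -1.0]] 0.49980046298360187
(array([-0.7 , -0.5 ,  5.43]), None)
```

View pics/e1.png

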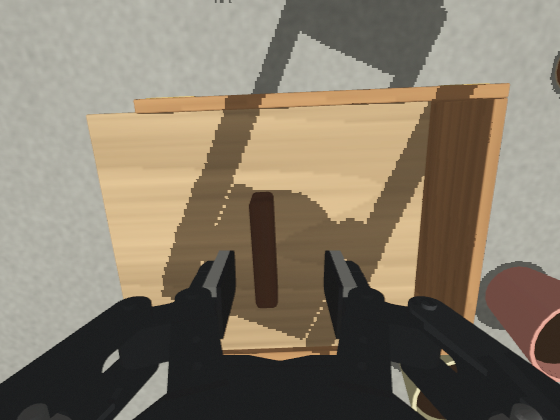

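```bash
python3 - <<'E'
from h import *
s=ld("e1")
for p in [(250,195),(273,194),(256,306),(277,306)]: print(onz(s,*p,.129))
for p in [(509,85)]: print(onz(s,*p,.108))
E
```

```text
[ 0.59   -0.2217  0.129 ]
[ 0.5895 -0.2089  0.129 ]
[ 0.6605 -0.2206  0.129 ]
[ 0.6607 -0.2077  0.129 ]
[ 0.5328 -0.0743  0.108 ]
```

Emit:
carry_out --steps '[{"claw":0,"translation":[-0.7,-1.0,1.5],"rotation":[0,0,0]},{"claw":0,"translation":[0,0,2.0],"rotation":[0,0,0]},{"claw":0,"translation":[0,0,1.8],"rotation":[0,0,0]},{"claw":-1,"translation":[0,0,0],"rotation":[0,0,0]},{"claw":-1,"translation":[0,0,0],"rotation":[0,0,0]},{"claw":-1,"translation":[0,0,0],"rotation":[0,0,0]},{"claw":-1,"translation":[0,0,0],"rotation":[0,0,0]},{"claw":-1,"translation":[0,0,0],"rotation":[0,0,0]}]' --newtons 40

```text
time: 3.6
ee_pos: [0.6286, -0.209, 0.2933]
tcp_rot: [0.003, 1.0, 0.0, 0.011]
contact_force: [3.4, -2.0, -12.0]
opening: 0.148
```

```bash
python3 - <<'E'
from h import *
s=shot("wrist","e2");q=state(); print(q["ee_pos"],q["tcp_rot"],q["contact_force"],q["opening"])
E
```

```text
[ 0.6286 -0.2089  0.2933] [0.0032 0.9999 0.0001 0.0114] [  3.4723   0.0171 -11.3551] 0.1474099798964185
```

View pics/e2.png

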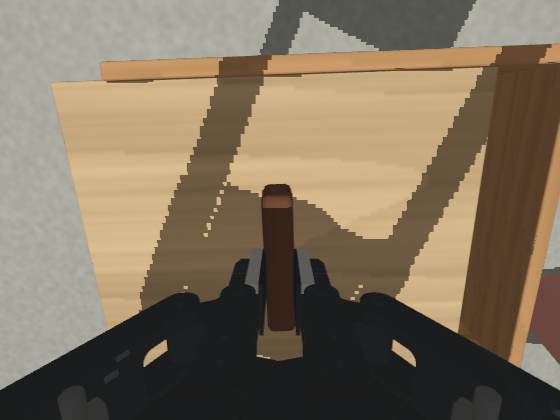

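Emit:
carry_out --steps '[{"claw":-1,"translation":[0,-2,0],"rotation":[0,0,0]},{"claw":-1,"translation":[0,-2,0],"rotation":[0,0,0]},{"claw":-1,"translation":[0,-2,0],"rotation":[0,0,0]},{"claw":-1,"translation":[0,-2,0],"rotation":[0,0,0]}]'

```text
time: 3.98
ee_pos: [0.6303, -0.2836, 0.2933]
tcp_rot: [-0.001, 1.0, 0.004, 0.012]
contact_force: [4.6, 2.1, -10.3]
opening: 0.147
```

Emit:
carry_out --steps '[{"claw":-1,"translation":[0,-2,0],"rotation":[0,0,0]},{"claw":-1,"translation":[0,-2,0],"rotation":[0,0,0]},{"claw":-1,"translation":[0,-2,0],"rotation":[0,0,0]},{"claw":-1,"translation":[0,-1.2,0],"rotation":[0,0,0]},{"claw":-1,"translation":[0,-0.8,0],"rotation":[0,0,0]},{"claw":-1,"translation":[0,0,0],"rotation":[0,0,0]}]'

```text
time: 4.48
ee_pos: [0.6322, -0.3664, 0.2933]
tcp_rot: [-0.001, 1.0, 0.007, 0.014]
contact_force: [2.6, 1.5, -9.7]
opening: 0.149
```

```bash
python3 - <<'E'
from h import *
s=shot("scene","f1");crop(s,120,130,350,310,3.4,"f2");q=state(); print(q["ee_pos"],q["tcp_rot"],q["contact_force"],q["opening"])
E
```

```text
[ 0.6322 -0.3661  0.2933] [-0.0014  0.9999  0.0064  0.0143] [ 4.0103 -1.6317 -9.4583] 0.14611507809588994
```

View pics/f2.png

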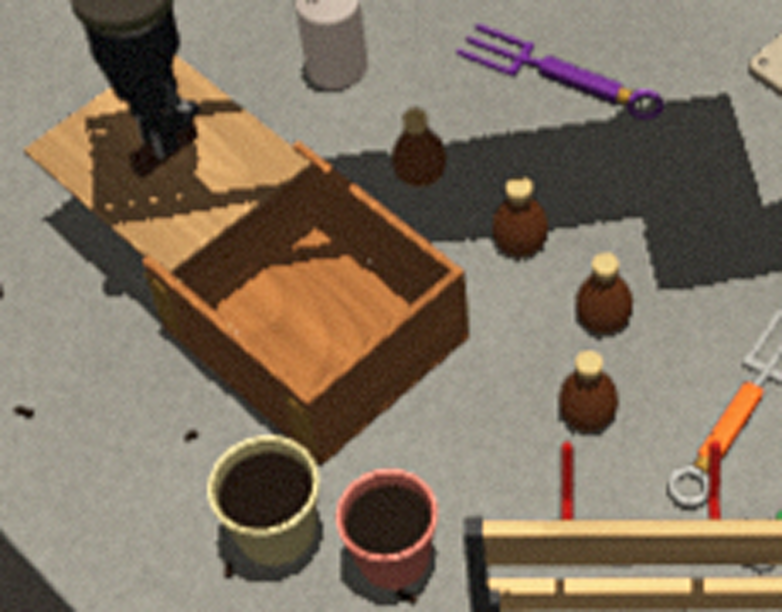

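Emit:
carry_out --steps '[{"claw":0,"translation":[0,0,0],"rotation":[0,0,0]},{"claw":0,"translation":[0,0,0],"rotation":[0,0,0]},{"claw":0,"translation":[0,0,-2],"rotation":[0,0,0]},{"claw":0,"translation":[0,0,-3],"rotation":[0,0,0]},{"claw":0,"translation":[3,2,-1],"rotation":[0,0,0]},{"claw":0,"translation":[3.5,2,0],"rotation":[0,0,0]},{"claw":0,"translation":[3.5,2,0],"rotation":[0,0,0]},{"claw":0,"translation":[3.5,2,0],"rotation":[0,0,0]}]'

```text
time: 5.2
ee_pos: [0.4977, -0.2874, 0.3622]
tcp_rot: [-0.002, 1.0, -0.0, 0.021]
contact_force: [-0.7, 0.3, 1.4]
opening: 0.503
```

Emit:
carry_out --steps '[{"claw":0,"translation":[3.2,1.5,0],"rotation":[0,0,0]},{"claw":0,"translation":[1.5,1,0],"rotation":[0,0,0]},{"claw":0,"translation":[0,0,0],"rotation":[0,0,0]}]'

```text
time: 5.45
ee_pos: [0.4444, -0.2578, 0.3651]
tcp_rot: [-0.002, 1.0, -0.003, 0.024]
contact_force: [-1.1, 0.4, 0.2]
opening: 0.501
```

```bash
python3 - <<'E'
from h import *
s=shot("wrist","g1");q=state(); print(q["ee_pos"],q["tcp_rot"],q["contact_force"],q["opening"],q["joints"])
print(delta([.431,-.249,.235],[0,1,0,0]))
E
```

```text
[ 0.4454 -0.2586  0.3658] [-0.0021  0.9997 -0.0035  0.0243] [1.7862 0.2727 1.1019] 0.5026569938945732 [-0.6342 -0.1035  1.7958  0.0236  1.4061 -2.2125]
(array([ 2.07,  1.05, 12.99]), array([-0.007,  0.049,  0.004]))
```

View pics/g1.png

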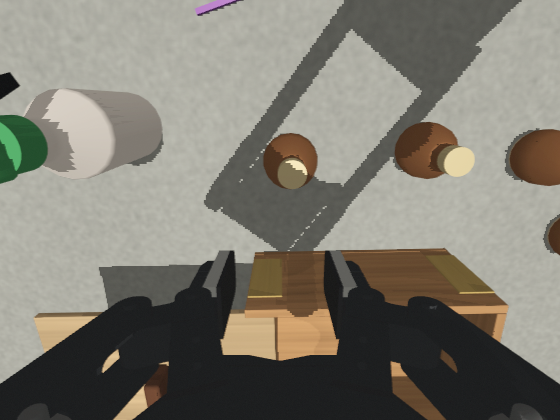

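```bash
python3 - <<'E'
from h import *
s=ld("g1")
print(onz(s,293,172,.08),onz(s,457,161,.08))
p=onz(s,293,172,.08)
print(delta([p[0],p[1],.235],[0,1,0,0]))
E
```

```text
[ 0.4282 -0.2499  0.08  ] [ 0.4188 -0.1215  0.08  ]
(array([ 2.35,  0.97, 12.98]), array([-0.007,  0.049,  0.004]))
```

Emit:
carry_out --steps '[{"claw":0,"translation":[1.6,0.9,0],"rotation":[-0.007,0.049,0]},{"claw":0,"translation":[0,0,3],"rotation":[0,0,0]},{"claw":0,"translation":[0,0,3],"rotation":[0,0,0]},{"claw":0,"translation":[0,0,2],"rotation":[0,0,0]},{"claw":0,"translation":[0,0,0],"rotation":[0,0,0]}]'

```text
time: 5.92
ee_pos: [0.4338, -0.2521, 0.2939]
tcp_rot: [-0.002, 1.0, -0.007, 0.008]
contact_force: [0.6, 0.5, -1.0]
opening: 0.494
```

```bash
python3 - <<'E'
from h import *
s=shot("wrist","g2");q=state(); print(q["ee_pos"],q["contact_force"],q["opening"])
print(delta([.4295,-.2495,.233],[0,1,0,0]))
E
```

```text
[ 0.4343 -0.2525  0.296 ] [0.3665 0.4636 0.0823] 0.49984621947747704
(array([0.59, 0.4 , 6.28]), array([-0.015,  0.017,  0.005]))
```

View pics/g2.png

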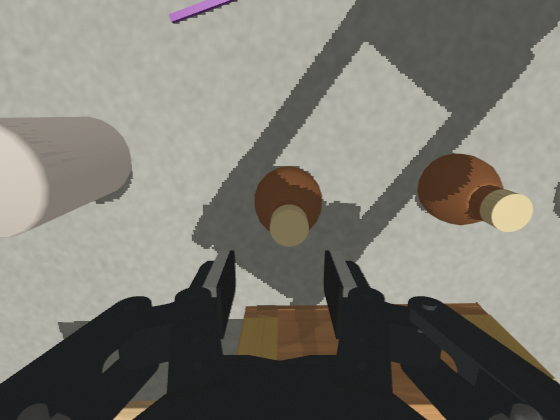

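Emit:
carry_out --steps '[{"claw":0,"translation":[0.7,0.5,2],"rotation":[-0.015,0.017,0]},{"claw":0,"translation":[0,0,2.5],"rotation":[0,0,0]},{"claw":0,"translation":[0,0,2.0],"rotation":[0,0,0]},{"claw":0,"translation":[0,0,0],"rotation":[0,0,0]}]'

```text
time: 6.3
ee_pos: [0.4331, -0.2513, 0.2393]
tcp_rot: [-0.003, 1.0, -0.005, 0.006]
contact_force: [-0.7, -0.6, -0.7]
opening: 0.502
```

```bash
python3 - <<'E'
from h import *
s=shot("wrist","g3");q=state(); print(q["ee_pos"],q["contact_force"],q["opening"])
print(delta([.4295,-.2495,.233],[0,1,0,0]))
E
```

```text
[ 0.4339 -0.2518  0.2416] [0.9807 0.2848 1.3202] 0.5028580397769861
(array([0.45, 0.24, 0.85]), array([-0.011,  0.014,  0.005]))
```

View pics/g3.png

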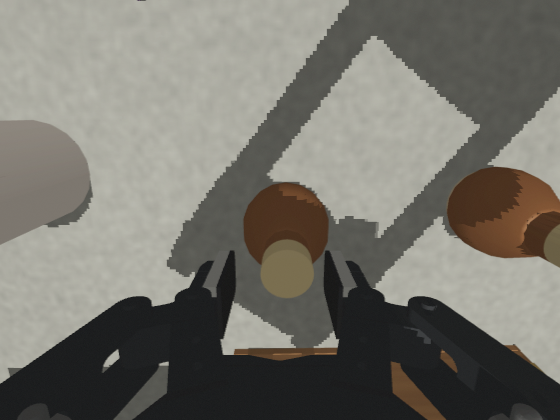

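Emit:
carry_out --steps '[{"claw":0,"translation":[0.6,0.4,1.1],"rotation":[-0.01,0.014,0]},{"claw":0,"translation":[0,0,0],"rotation":[0,0,0]},{"claw":-1,"translation":[0,0,0],"rotation":[0,0,0]},{"claw":-1,"translation":[0,0,0],"rotation":[0,0,0]},{"claw":-1,"translation":[0,0,0],"rotation":[0,0,0]},{"claw":-1,"translation":[0,0,0],"rotation":[0,0,0]},{"claw":-1,"translation":[0,0,0],"rotation":[0,0,0]}]' --newtons 40

```text
time: 6.93
ee_pos: [0.4314, -0.2502, 0.2392]
tcp_rot: [-0.003, 1.0, -0.004, 0.004]
contact_force: [0.4, 1.1, -1.2]
opening: 0.252
```

Emit:
carry_out --steps '[{"claw":-1,"translation":[0,0,-2],"rotation":[0,0,0]},{"claw":-1,"translation":[0,0,-3],"rotation":[0,0,0]},{"claw":-1,"translation":[0,0,-3.5],"rotation":[0,0,0]},{"claw":-1,"translation":[0,0,-3.5],"rotation":[0,0,0]},{"claw":-1,"translation":[0,0,-3.5],"rotation":[0,0,0]},{"claw":-1,"translation":[0,0,0],"rotation":[0,0,0]}]'

```text
time: 7.43
ee_pos: [0.4283, -0.2479, 0.3974]
tcp_rot: [-0.003, 1.0, -0.001, 0.001]
contact_force: [1.5, -0.5, 0.6]
opening: 0.255
```

```bash
python3 - <<'E'
from h import *
s=shot("side","g4");q=state(); print(q["ee_pos"],q["contact_force"],q["opening"],q["joints"])
print(delta([.4295,-.2495,.233],[0,1,0,0]))
E
```

```text
[ 0.4279 -0.2477  0.3943] [ 0.0534 -0.5063 -1.1315] 0.2525718222143367 [-0.6279 -0.1534  1.7887 -0.0011  1.5066 -2.2038]
(array([-0.17, -0.17, 16.13]), array([-0.001, -0.001,  0.005]))
```

View pics/g4.png

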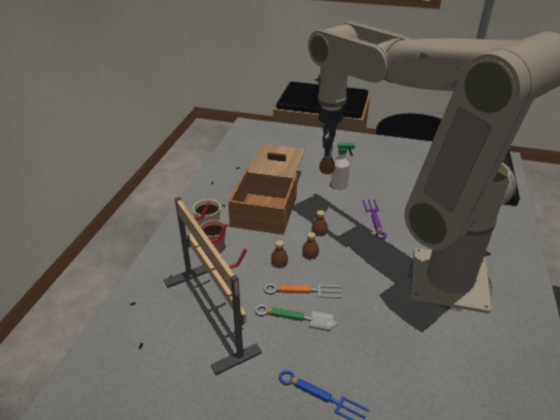

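Emit:
carry_out --steps '[{"claw":-1,"translation":[-3,0.7,0],"rotation":[0,0,0]},{"claw":-1,"translation":[-3.5,0.7,0],"rotation":[0,0,0]},{"claw":-1,"translation":[-3.5,0.7,0],"rotation":[0,0,0]},{"claw":-1,"translation":[-3.5,0.7,0],"rotation":[0,0,0]},{"claw":-1,"translation":[-3.5,0.7,0],"rotation":[0,0,0]},{"claw":-1,"translation":[-3.5,0.7,0],"rotation":[0,0,0]},{"claw":-1,"translation":[-2.5,0.7,0],"rotation":[0,0,0]},{"claw":-1,"translation":[0,0,0],"rotation":[0,0,0]}]'

```text
time: 8.15
ee_pos: [0.6646, -0.1949, 0.3813]
tcp_rot: [-0.0, 1.0, 0.001, -0.006]
contact_force: [0.9, 0.2, -1.1]
opening: 0.254
```

```bash
python3 - <<'E'
from h import *
s=shot("wrist","i1");q=state(); print(q["ee_pos"],q["contact_force"],q["opening"],q["joints"])
print(delta([.6665,-.196,.246],[0,1,0,0]))
E
```

```text
[ 0.6631 -0.1955  0.3808] [-0.3163  0.0007 -2.1058] 0.24961679073934923 [-0.3602  0.3947  1.2214 -0.0023  1.5387 -1.9311]
(array([-0.52, -0.08, 13.48]), array([ 0.003, -0.013,  0.   ]))
```

View pics/i1.png

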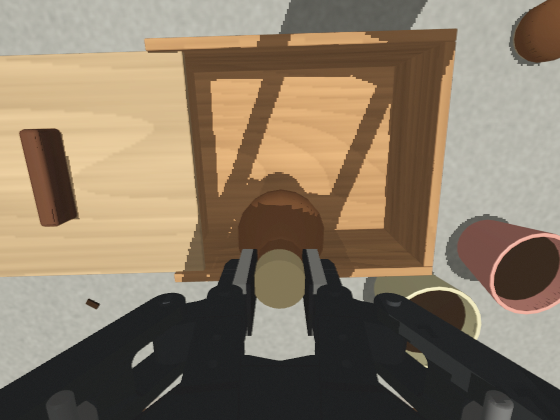

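Emit:
carry_out --steps '[{"claw":-1,"translation":[-0.4,0,2],"rotation":[0,0,0]},{"claw":-1,"translation":[0,0,3],"rotation":[0,0,0]},{"claw":-1,"translation":[0,0,3],"rotation":[0,0,0]},{"claw":-1,"translation":[0,0,2.5],"rotation":[0,0,0]},{"claw":-1,"translation":[0,0,1.5],"rotation":[0,0,0]},{"claw":-1,"translation":[0,0,0.5],"rotation":[0,0,0]},{"claw":-1,"translation":[0,0,0],"rotation":[0,0,0]}]'

```text
time: 8.78
ee_pos: [0.6601, -0.1964, 0.2451]
tcp_rot: [0.0, 1.0, 0.002, -0.011]
contact_force: [-0.2, -0.4, -1.0]
opening: 0.253
```

Emit:
carry_out --steps '[{"claw":-0.1,"translation":[0,0,0.1],"rotation":[0,0,0]},{"claw":-0.1,"translation":[0,0,0],"rotation":[0,0,0]},{"claw":-0.1,"translation":[0,0,0],"rotation":[0,0,0]},{"claw":-0.1,"translation":[0,0,-2],"rotation":[0,0,0]},{"claw":-0.1,"translation":[0,0,-3],"rotation":[0,0,0]},{"claw":-0.1,"translation":[0,0,-3],"rotation":[0,0,0]},{"claw":-0.1,"translation":[2,0,-2],"rotation":[0,0,0]},{"claw":0,"translation":[3,0,0],"rotation":[0,-0.02,0]}]'

```text
time: 9.45
ee_pos: [0.6141, -0.1977, 0.3568]
tcp_rot: [0.0, 1.0, -0.0, 0.004]
contact_force: [1.3, -0.7, 0.5]
opening: 0.502
```

Emit:
carry_out --steps '[{"claw":0,"translation":[3.5,1.3,0],"rotation":[0,0,0]},{"claw":0,"translation":[3.5,1.3,0],"rotation":[0,0,0]},{"claw":0,"translation":[3.5,1.3,0],"rotation":[0,0,0]},{"claw":0,"translation":[3.5,1.3,0],"rotation":[0,0,0]},{"claw":0,"translation":[3.5,1.3,0],"rotation":[0,0,0]},{"claw":0,"translation":[0,0,0],"rotation":[0,0,0]}]'

```text
time: 9.95
ee_pos: [0.4308, -0.1314, 0.3661]
tcp_rot: [0.001, 1.0, -0.006, 0.016]
contact_force: [-0.3, 0.3, -2.1]
opening: 0.501
```

```bash
cat > t.py <<'E'
import sys
from h import *
n=sys.argv[1]; cam=sys.argv[2]
s=shot(cam,n);q=state(); print("pos",q["ee_pos"],"F",q["contact_force"],"op",round(q["opening"],3),"j",q["joints"],"t",q["time"])
if len(sys.argv)>5:
    quat=[float(v) for v in sys.argv[6:10]] or [0,1,0,0]
    print(delta([float(v) for v in sys.argv[3:6]],quat))
E
python3 t.py k1 wrist .4205 -.120 .233; python3 - <<'E'
from h import *
s=shot("scene","k2")
E
```

```text
pos [ 0.4333 -0.1325  0.368 ] F [0.3672 0.1529 0.7237] op 0.5 j [-0.4111 -0.2816  1.9467  0.0028  1.4371 -1.9802] t 10.0
(array([ 1.78,  1.42, 13.42]), array([-0.013,  0.037, -0.002]))
```

View pics/k1.png

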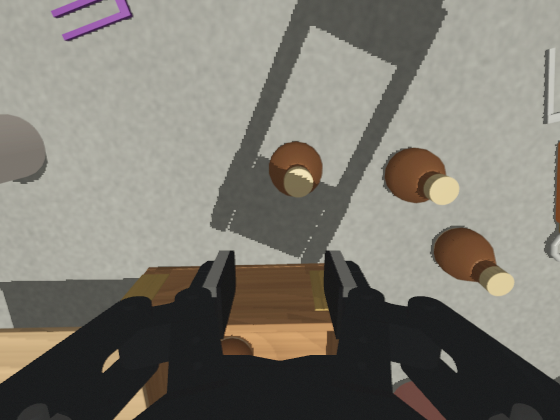

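View pics/k2.png

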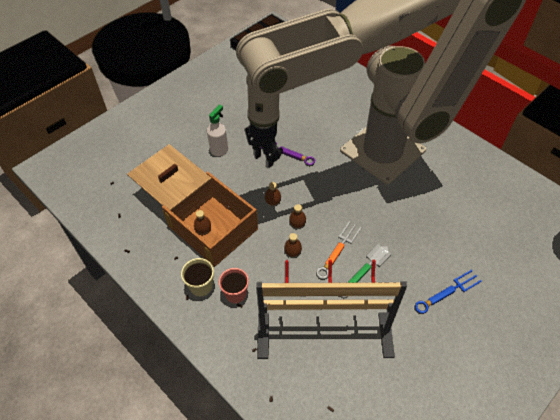

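Bulb 0 stands in the box at scene (200,222), and the other bulbs haven't moved. Bulb 1's neck is at wrist (298,180).

```bash
python3 - <<'E'
from h import *
s=ld("k1"); print(onz(s,299,179,.08),onz(s,442,190,.08),onz(s,498,281,.08))
E
```

```text
[ 0.4164 -0.1199  0.08  ] [ 0.4255 -0.0042  0.08  ] [0.5084 0.0576 0.08  ]
```

Emit:
carry_out --steps '[{"claw":0,"translation":[1.4,1.3,1],"rotation":[-0.013,0.037,0]},{"claw":0,"translation":[0,0,3],"rotation":[0,0,0]},{"claw":0,"translation":[0,0,3],"rotation":[0,0,0]},{"claw":0,"translation":[0,0,2],"rotation":[0,0,0]},{"claw":0,"translation":[0,0,0],"rotation":[0,0,0]}]'

```text
time: 10.47
ee_pos: [0.4299, -0.1236, 0.2871]
tcp_rot: [0.001, 1.0, -0.005, 0.012]
contact_force: [-0.3, 0.5, -0.8]
opening: 0.5
```

```bash
python3 t.py k3 wrist .4195 -.121 .233
```

```text
pos [ 0.4304 -0.1239  0.2891] F [-0.6108 -0.9347  0.9179] op 0.498 j [-0.3947 -0.2212  2.0442 -0.      1.2902 -1.963 ] t 10.5167
(array([1.24, 0.34, 5.58]), array([-0.011,  0.026, -0.002]))
```

View pics/k3.png

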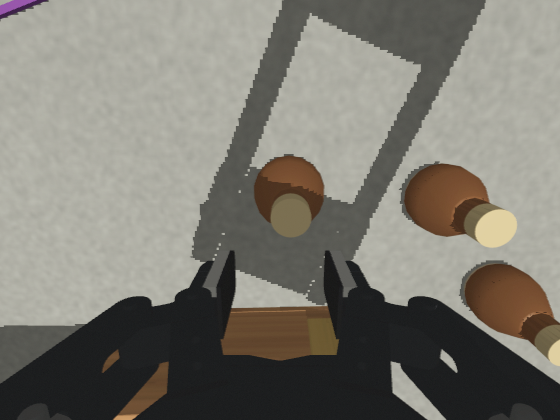

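Emit:
carry_out --steps '[{"claw":0,"translation":[1.2,0.4,1.5],"rotation":[-0.01,0.026,0]},{"claw":0,"translation":[0.5,0.2,2],"rotation":[0,0.01,0]},{"claw":0,"translation":[0,0,1.9],"rotation":[0,0,0]},{"claw":0,"translation":[0,0,0.3],"rotation":[0,0,0]},{"claw":0,"translation":[0,0,0],"rotation":[0,0,0]}]'

```text
time: 10.93
ee_pos: [0.4217, -0.1215, 0.2421]
tcp_rot: [0.001, 1.0, -0.003, 0.002]
contact_force: [0.1, -0.1, -0.3]
opening: 0.505
```

```bash
python3 t.py k4 wrist .4195 -.121 .233
```

```text
pos [ 0.4219 -0.1216  0.2426] F [-0.1687  0.2399  0.2936] op 0.498 j [-0.3954 -0.174   2.0949 -0.0051  1.2134 -1.9617] t 10.9833
(array([0.25, 0.06, 0.95]), array([-0.007,  0.005, -0.003]))
```

View pics/k4.png

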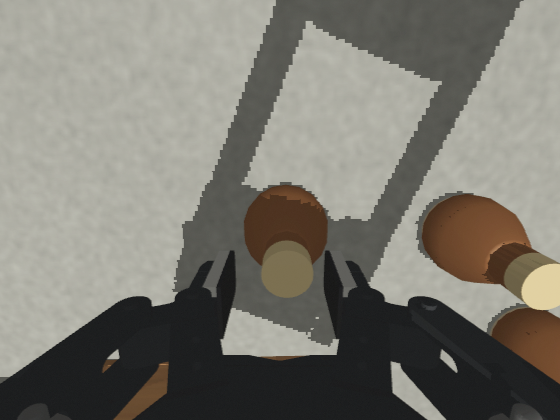

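Well aligned. I'll go down slightly, close and lift.

Emit:
carry_out --steps '[{"claw":0,"translation":[0.3,0.1,1.0],"rotation":[0,0,0]},{"claw":0,"translation":[0,0,0],"rotation":[0,0,0]},{"claw":-1,"translation":[0,0,0],"rotation":[0,0,0]},{"claw":-1,"translation":[0,0,0],"rotation":[0,0,0]},{"claw":-1,"translation":[0,0,0],"rotation":[0,0,0]},{"claw":-1,"translation":[0,0,0],"rotation":[0,0,0]}]'

```text
time: 11.48
ee_pos: [0.4218, -0.1219, 0.2377]
tcp_rot: [0.001, 1.0, -0.005, 0.006]
contact_force: [-0.1, 1.6, -1.6]
opening: 0.258
```

Emit:
carry_out --steps '[{"claw":-1,"translation":[0,0,-2],"rotation":[0,0,0]},{"claw":-1,"translation":[0,0,-3.5],"rotation":[0,0,0]},{"claw":-1,"translation":[0,0,-3.5],"rotation":[0,0,0]},{"claw":-1,"translation":[0,0,-3.5],"rotation":[0,0,0]},{"claw":-1,"translation":[-1.5,-1,-2],"rotation":[0,0,0]},{"claw":-1,"translation":[-3.5,-1.7,0],"rotation":[0,0,0]},{"claw":-1,"translation":[-3.5,-1.7,0],"rotation":[0,0,0]},{"claw":-1,"translation":[-3.5,-1.7,0],"rotation":[0,0,0]}]'

```text
time: 12.15
ee_pos: [0.5383, -0.1804, 0.3915]
tcp_rot: [0.001, 1.0, -0.005, 0.005]
contact_force: [0.5, 0.5, -0.3]
opening: 0.255
```

```bash
python3 t.py k5 wrist .5865 -.200 .246
```

```text
pos [ 0.5431 -0.1833  0.3877] F [-2.221  -0.345  -2.6838] op 0.251 j [-0.4134  0.0607  1.5934 -0.0047  1.4756 -1.9816] t 12.2
(array([-4.21, -1.53, 14.22]), array([-0.009,  0.009, -0.002]))
```

View pics/k5.png

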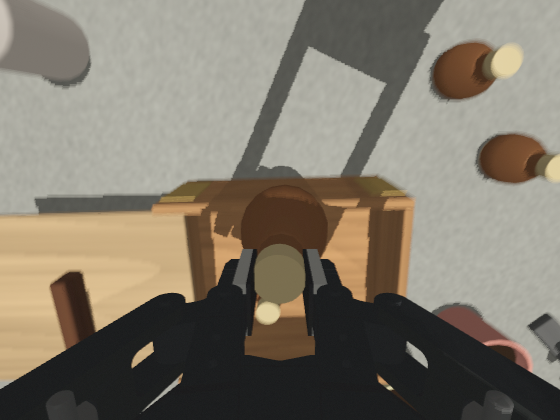

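Emit:
carry_out --steps '[{"claw":-1,"translation":[-2.5,-0.9,0],"rotation":[-0.009,0.009,0]},{"claw":-1,"translation":[-1.6,-0.6,0],"rotation":[0,0,0]},{"claw":-1,"translation":[0,0,0],"rotation":[0,0,0]},{"claw":-1,"translation":[0,0,2],"rotation":[0,0,0]},{"claw":-1,"translation":[0,0,3],"rotation":[0,0,0]},{"claw":-1,"translation":[0,0,3],"rotation":[0,0,0]},{"claw":-1,"translation":[0,0,2],"rotation":[0,0,0]},{"claw":-1,"translation":[0,0,0],"rotation":[0,0,0]}]'

```text
time: 12.87
ee_pos: [0.5846, -0.1992, 0.2752]
tcp_rot: [0.001, 1.0, 0.003, -0.007]
contact_force: [-0.1, -0.5, -2.1]
opening: 0.253
```

```bash
python3 t.py k6 wrist .5845 -.198 .2445
```

```text
pos [ 0.5849 -0.1993  0.277 ] F [ 0.0394  0.3659 -1.3209] op 0.252 j [-0.4114  0.2765  1.56   -0.0001  1.3193 -1.9792] t 12.9167
(array([0.  , 0.12, 3.26]), array([ 0.006, -0.013, -0.003]))
```

View pics/k6.png

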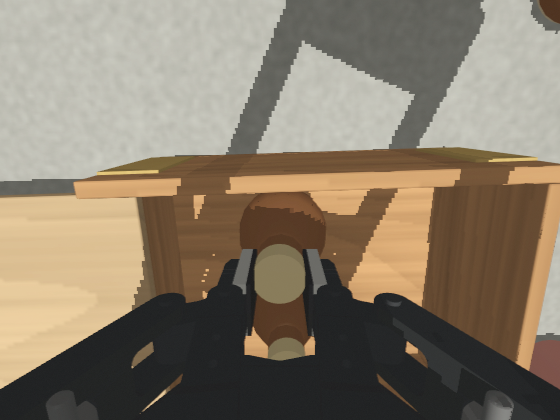

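Emit:
carry_out --steps '[{"claw":-1,"translation":[0,0,1.5],"rotation":[0,-0.01,0]},{"claw":-1,"translation":[0,0,1.3],"rotation":[0,0,0]},{"claw":-1,"translation":[0,0,0.6],"rotation":[0,0,0]},{"claw":-1,"translation":[0,0,0],"rotation":[0,0,0]}]'

```text
time: 13.25
ee_pos: [0.5862, -0.1997, 0.2483]
tcp_rot: [0.001, 1.0, 0.001, 0.002]
contact_force: [0.0, 0.6, -0.6]
opening: 0.252
```

Emit:
carry_out --steps '[{"claw":-1,"translation":[0,0,0.5],"rotation":[0,0,0]},{"claw":-0.1,"translation":[0,0,0],"rotation":[0,0,0]},{"claw":-0.1,"translation":[0,0,0],"rotation":[0,0,0]},{"claw":-0.1,"translation":[0,0,0],"rotation":[0,0,0]},{"claw":-0.1,"translation":[0,0,-2],"rotation":[0,0,0]},{"claw":-0.1,"translation":[0,0,-3],"rotation":[0,0,0]},{"claw":-0.1,"translation":[0,0,-3],"rotation":[0,0,0]},{"claw":0,"translation":[1,1.5,-2],"rotation":[0,0,0]}]'

```text
time: 13.92
ee_pos: [0.5759, -0.1862, 0.3461]
tcp_rot: [0.002, 1.0, 0.001, 0.0]
contact_force: [0.4, -0.2, 1.8]
opening: 0.5
```

Emit:
carry_out --steps '[{"claw":0,"translation":[2,3,0],"rotation":[0,0,0]},{"claw":0,"translation":[2.5,3,0],"rotation":[0,0,0]},{"claw":0,"translation":[2.5,3,0],"rotation":[0,0,0]},{"claw":0,"translation":[2.5,3,0],"rotation":[0,0,0]},{"claw":0,"translation":[2.5,3,0],"rotation":[0,0,0]},{"claw":0,"translation":[2,2,0],"rotation":[0,0,0]},{"claw":0,"translation":[0,0,0],"rotation":[0,0,0]}]'

```text
time: 14.5
ee_pos: [0.4334, -0.0105, 0.358]
tcp_rot: [0.004, 1.0, -0.002, 0.012]
contact_force: [-0.0, -0.1, -0.8]
opening: 0.501
```

```bash
python3 t.py l1 wrist .426 -.003 .233; python3 t.py l2 scene
```

```text
pos [ 0.4346 -0.0115  0.3586] F [ 0.6916 -0.0768  0.3271] op 0.506 j [-0.1444 -0.3239  1.9975 -0.0003  1.4416 -1.7079] t 14.55
(array([ 1.2 ,  0.9 , 12.53]), array([-0.004,  0.026, -0.007]))
pos [ 0.4356 -0.0125  0.3588] F [ 0.6893 -0.8025  0.2184] op 0.502 j [-0.1462 -0.3213  1.9951 -0.0008  1.4405 -1.7089] t 14.6
```

View pics/l1.png

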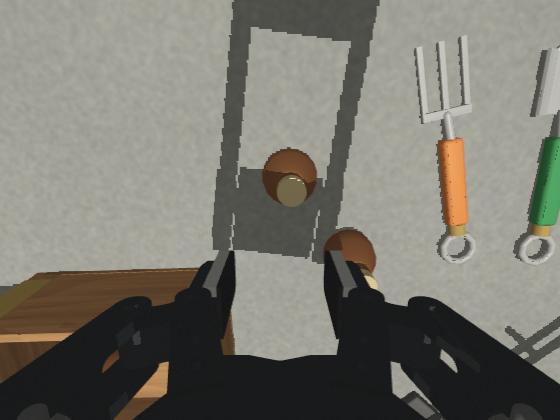

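View pics/l2.png

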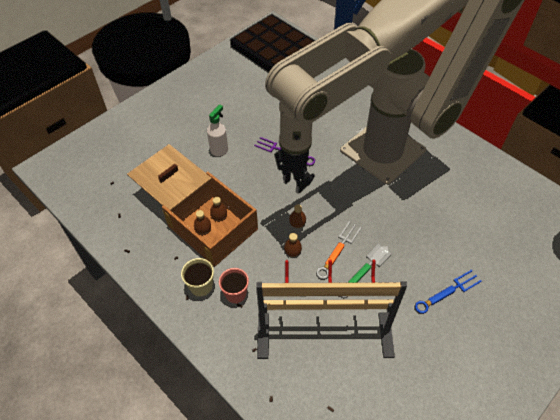

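```bash
python3 - <<'E'
from h import *
s=ld("l1"); print(onz(s,292,189,.08),onz(s,365,283,.08))
E
```

```text
[ 0.423  -0.0024  0.08  ] [0.5068 0.0609 0.08  ]
```

Emit:
carry_out --steps '[{"claw":0,"translation":[1.2,1.0,1],"rotation":[0,0.026,0]},{"claw":0,"translation":[0,0,3],"rotation":[0,0,0]},{"claw":0,"translation":[0,0,3],"rotation":[0,0,0]},{"claw":0,"translation":[0,0,2],"rotation":[0,0,0]},{"claw":0,"translation":[0,0,0],"rotation":[0,0,0]}]'

```text
time: 15.02
ee_pos: [0.4295, -0.0062, 0.2719]
tcp_rot: [0.005, 1.0, -0.004, 0.007]
contact_force: [-1.5, 0.4, 0.3]
opening: 0.495
```

```bash
python3 t.py l3 wrist .425 -.003 .233
```

```text
pos [ 0.4301 -0.0063  0.2737] F [ 0.0804 -0.3476 -0.6812] op 0.5 j [-0.1312 -0.2504  2.0983 -0.0066  1.277  -1.6895] t 15.0667
(array([0.57, 0.36, 4.06]), array([-0.008,  0.016, -0.011]))
```

View pics/l3.png

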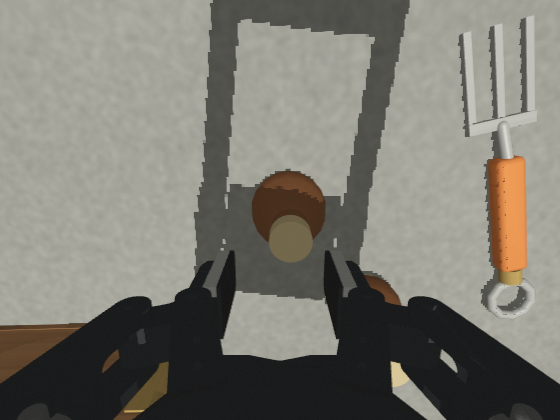

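Emit:
carry_out --steps '[{"claw":0,"translation":[0.8,0.6,1.5],"rotation":[0,0.016,0]},{"claw":0,"translation":[0.3,0.1,1.8],"rotation":[0,0,0]},{"claw":0,"translation":[0,0,1.0],"rotation":[0,0,0]},{"claw":0,"translation":[0,0,0.5],"rotation":[0,0,0]},{"claw":-1,"translation":[0,0,0],"rotation":[0,0,0]},{"claw":-1,"translation":[0,0,0],"rotation":[0,0,0]},{"claw":-1,"translation":[0,0,0],"rotation":[0,0,0]},{"claw":-1,"translation":[0,0,0],"rotation":[0,0,0]}]'

```text
time: 15.73
ee_pos: [0.4272, -0.0033, 0.2349]
tcp_rot: [0.008, 1.0, -0.005, 0.006]
contact_force: [0.0, 0.1, -0.8]
opening: 0.257
```

Emit:
carry_out --steps '[{"claw":-1,"translation":[0,0,-2],"rotation":[0,0,0]},{"claw":-1,"translation":[0,0,-3.5],"rotation":[0,0,0]},{"claw":-1,"translation":[0,0,-3.5],"rotation":[0,0,0]},{"claw":-1,"translation":[0,0,-3.5],"rotation":[0,0,0]},{"claw":-1,"translation":[0,0,-2.5],"rotation":[0,0,0]}]'

```text
time: 16.15
ee_pos: [0.4226, -0.0016, 0.3856]
tcp_rot: [0.008, 1.0, -0.005, 0.0]
contact_force: [0.5, 0.4, -1.1]
opening: 0.256
```

```bash
python3 t.py l4 wrist .660 -.122 .39
```

```text
pos [ 0.4238 -0.0017  0.391 ] F [ 1.6888 -0.7053  3.4018] op 0.255 j [-0.1209 -0.3652  1.9703 -0.0092  1.5275 -1.676 ] t 16.2
(array([-23.8 , -11.67,   0.4 ]), array([-0.01 ,  0.008, -0.015]))
```

View pics/l4.png

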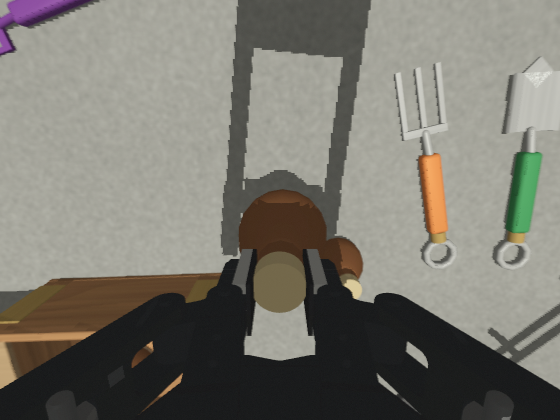

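Emit:
carry_out --steps '[{"claw":-1,"translation":[-3.2,-1.6,0],"rotation":[0,0,0]},{"claw":-1,"translation":[-3.2,-1.6,0],"rotation":[0,0,0]},{"claw":-1,"translation":[-3.2,-1.6,0],"rotation":[0,0,0]},{"claw":-1,"translation":[-3.2,-1.6,0],"rotation":[0,0,0]},{"claw":-1,"translation":[-3.2,-1.6,0],"rotation":[0,0,0]},{"claw":-1,"translation":[-3.2,-1.6,0],"rotation":[0,0,0]},{"claw":-1,"translation":[-3.2,-1.6,0],"rotation":[0,0,0]},{"claw":-1,"translation":[0,0,0],"rotation":[0,0,0]}]'

```text
time: 16.87
ee_pos: [0.6551, -0.1213, 0.3993]
tcp_rot: [0.006, 1.0, -0.006, 0.009]
contact_force: [0.3, -0.1, -3.5]
opening: 0.255
```

```bash
python3 t.py l5 wrist .662 -.124 .2425
```

```text
pos [ 0.6534 -0.1201  0.4   ] F [-1.525   0.6204 -2.0641] op 0.254 j [-0.2573  0.2957  1.3081 -0.0059  1.5176 -1.8161] t 16.9167
(array([-0.58, -0.21, 15.76]), array([-0.011,  0.018, -0.012]))
```

View pics/l5.png

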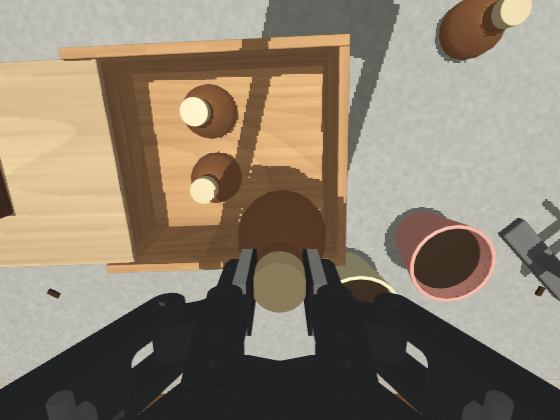

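Emit:
carry_out --steps '[{"claw":-1,"translation":[-0.6,-0.4,1.5],"rotation":[-0.01,0.018,-0.012]},{"claw":-1,"translation":[0,0,3],"rotation":[0,0,0]},{"claw":-1,"translation":[0,0,3],"rotation":[0,0,0]},{"claw":-1,"translation":[0,0,3],"rotation":[0,0,0]},{"claw":-1,"translation":[0,0,2],"rotation":[0,0,0]},{"claw":-1,"translation":[0,0,1],"rotation":[0,0,0]},{"claw":-1,"translation":[0,0,0],"rotation":[0,0,0]}]'

```text
time: 17.5
ee_pos: [0.659, -0.1229, 0.2661]
tcp_rot: [-0.001, 1.0, -0.001, 0.003]
contact_force: [-0.6, 0.3, -1.8]
opening: 0.257
```

```bash
python3 t.py l6 wrist .662 -.124 .2425
```

```text
pos [ 0.6593 -0.1229  0.2674] F [ 0.1251  0.093  -0.9525] op 0.254 j [-0.2608  0.4091  1.4143  0.0004  1.3106 -1.8336] t 17.55
(array([-0.25, -0.11,  2.49]), array([-0.002,  0.007,  0.002]))
```

View pics/l6.png

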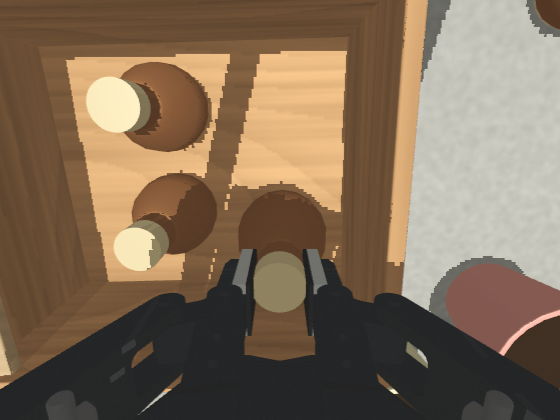

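Emit:
carry_out --steps '[{"claw":-1,"translation":[0,0,1.5],"rotation":[0,0,0]},{"claw":-1,"translation":[0,0,1.1],"rotation":[0,0,0]},{"claw":-1,"translation":[0,0,0.4],"rotation":[0,0,0]},{"claw":-1,"translation":[0,0,0],"rotation":[0,0,0]}]'

```text
time: 17.88
ee_pos: [0.6615, -0.123, 0.2418]
tcp_rot: [-0.001, 1.0, -0.002, 0.008]
contact_force: [0.2, 0.2, -1.7]
opening: 0.256
```

Emit:
carry_out --steps '[{"claw":-0.1,"translation":[0,0,0],"rotation":[0,0,0]},{"claw":-0.1,"translation":[0,0,0],"rotation":[0,0,0]},{"claw":-0.1,"translation":[0,0,0],"rotation":[0,0,0]},{"claw":-0.1,"translation":[0,0,-2],"rotation":[0,0,0]},{"claw":-0.1,"translation":[0,0,-3],"rotation":[0,0,0]},{"claw":-0.1,"translation":[0,0,-3],"rotation":[0,0,0]},{"claw":0,"translation":[1,1.0,-3],"rotation":[0,0,0]},{"claw":0,"translation":[2.6,3,0],"rotation":[0,0,0]}]'

```text
time: 18.55
ee_pos: [0.6254, -0.0865, 0.3577]
tcp_rot: [0.001, 1.0, -0.003, 0.01]
contact_force: [2.6, 1.5, 2.3]
opening: 0.499
```

Emit:
carry_out --steps '[{"claw":0,"translation":[2.6,3,0],"rotation":[0,0,0]},{"claw":0,"translation":[2.6,3,0],"rotation":[0,0,0]},{"claw":0,"translation":[2.6,3,0],"rotation":[0,0,0]},{"claw":0,"translation":[2.0,3,0],"rotation":[0,0,0]},{"claw":0,"translation":[0.8,1,0],"rotation":[0,0,0]},{"claw":0,"translation":[0,0,0],"rotation":[0,0,0]}]'

```text
time: 19.05
ee_pos: [0.514, 0.0508, 0.3637]
tcp_rot: [0.001, 1.0, -0.003, 0.019]
contact_force: [-0.5, -0.5, -0.3]
opening: 0.497
```

```bash
python3 t.py m1 wrist .509 .059 .233; python3 t.py m2 scene
```

```text
pos [0.5147 0.0501 0.364 ] F [ 0.7345 -0.879   0.6412] op 0.503 j [ 0.0002 -0.0921  1.7884 -0.0061  1.4068 -1.5669] t 19.1
(array([ 1.08,  0.96, 13.06]), array([-0.006,  0.038, -0.003]))
pos [0.5155 0.0491 0.3638] F [ 0.1399 -0.0414 -0.4489] op 0.5 j [-0.0016 -0.0903  1.787  -0.0066  1.4064 -1.5676] t 19.15
```

View pics/m1.png

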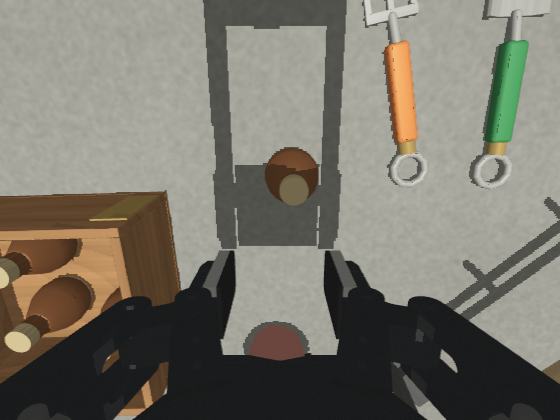

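View pics/m2.png

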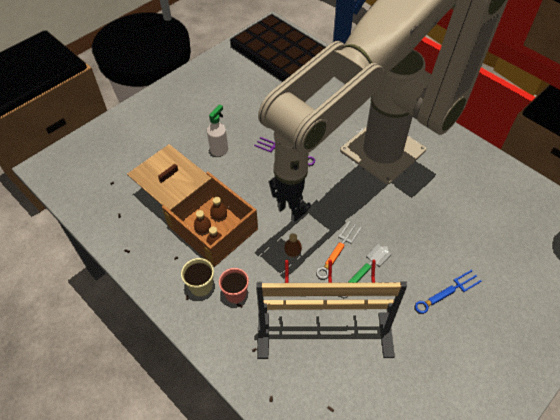

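```bash
python3 - <<'E'
from h import *
s=ld("m1"); print(onz(s,294,189,.08))
E
```

```text
[0.5088 0.0598 0.08  ]
```

Emit:
carry_out --steps '[{"claw":0,"translation":[1.3,1.1,1],"rotation":[0,0.038,0]},{"claw":0,"translation":[0,0,3],"rotation":[0,0,0]},{"claw":0,"translation":[0,0,3],"rotation":[0,0,0]},{"claw":0,"translation":[0,0,2],"rotation":[0,0,0]},{"claw":0,"translation":[0,0,0],"rotation":[0,0,0]}]'

```text
time: 19.57
ee_pos: [0.5061, 0.0566, 0.2733]
tcp_rot: [0.005, 1.0, -0.004, 0.002]
contact_force: [-1.7, -0.4, -0.4]
opening: 0.498
```

```bash
python3 t.py m3 wrist .508 .059 .233
```

```text
pos [0.5065 0.0565 0.275 ] F [ 0.0102 -0.1924 -0.2937] op 0.501 j [ 0.0133 -0.0131  1.8808 -0.0079  1.269  -1.5457] t 19.6167
(array([-0.12,  0.28,  4.2 ]), array([-0.008,  0.005, -0.009]))
```

View pics/m3.png

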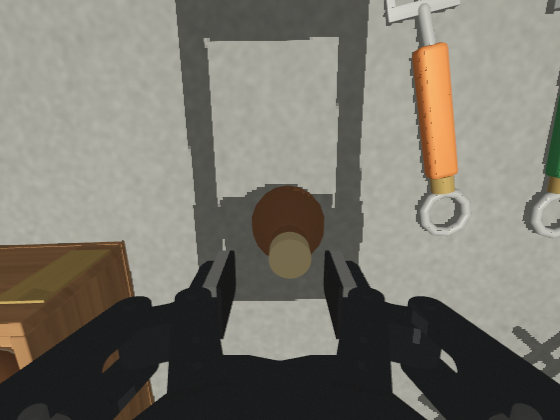

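Emit:
carry_out --steps '[{"claw":0,"translation":[0,0.4,1.5],"rotation":[0,0,0]},{"claw":0,"translation":[0,0.1,1.8],"rotation":[0,0,0]},{"claw":0,"translation":[0,0,1.1],"rotation":[0,0,0]},{"claw":0,"translation":[0,0,0.5],"rotation":[0,0,0]},{"claw":-1,"translation":[0,0,0],"rotation":[0,0,0]},{"claw":-1,"translation":[0,0,0],"rotation":[0,0,0]},{"claw":-1,"translation":[0,0,0],"rotation":[0,0,0]},{"claw":-1,"translation":[0,0,0],"rotation":[0,0,0]}]'

```text
time: 20.28
ee_pos: [0.5124, 0.0585, 0.233]
tcp_rot: [0.007, 1.0, -0.004, 0.006]
contact_force: [0.1, -0.9, -1.4]
opening: 0.258
```

Emit:
carry_out --steps '[{"claw":-1,"translation":[0,0,-2],"rotation":[0,0,0]},{"claw":-1,"translation":[0,0,-3.5],"rotation":[0,0,0]},{"claw":-1,"translation":[0,0,-3.5],"rotation":[0,0,0]},{"claw":-1,"translation":[0,0,-3.5],"rotation":[0,0,0]},{"claw":-1,"translation":[0,0,-2.5],"rotation":[0,0,0]},{"claw":-1,"translation":[-1.2,-3,0],"rotation":[0,0,0]},{"claw":-1,"translation":[-1.2,-3.2,0],"rotation":[0,0,0]},{"claw":-1,"translation":[-1.2,-3.2,0],"rotation":[0,0,0]}]'

```text
time: 20.95
ee_pos: [0.5441, -0.0318, 0.3976]
tcp_rot: [0.003, 1.0, -0.003, 0.009]
contact_force: [0.5, 0.8, -1.3]
opening: 0.252
```

```bash
python3 t.py m4 wrist .583 -.124 .24
```

```text
pos [ 0.5454 -0.0372  0.3977] F [-1.5929 -4.5836 -0.2485] op 0.256 j [-0.1592 -0.0208  1.6578 -0.0076  1.4837 -1.7211] t 21.0
(array([-3.52, -8.48, 15.93]), array([-0.011,  0.019, -0.008]))
```

View pics/m4.png

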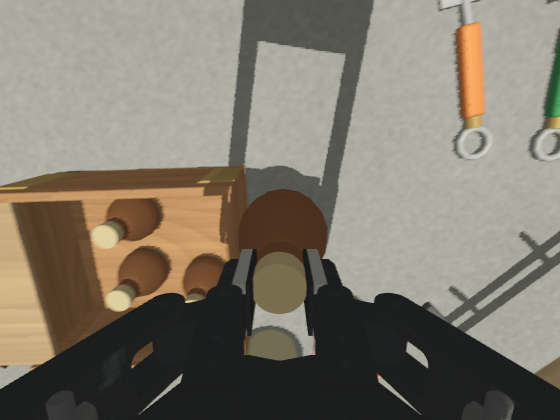

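Emit:
carry_out --steps '[{"claw":-1,"translation":[-1.2,-3,0],"rotation":[-0.01,0.019,-0.008]},{"claw":-1,"translation":[-1.2,-3,0],"rotation":[0,0,0]},{"claw":-1,"translation":[-1.0,-2.7,0],"rotation":[0,0,0]},{"claw":-1,"translation":[0,0,2],"rotation":[0,0,0]},{"claw":-1,"translation":[0,0,3],"rotation":[0,0,0]},{"claw":-1,"translation":[0,0,3],"rotation":[0,0,0]},{"claw":-1,"translation":[0,0,3],"rotation":[0,0,0]},{"claw":-1,"translation":[0,0,0],"rotation":[0,0,0]}]'

```text
time: 21.67
ee_pos: [0.5829, -0.1347, 0.2943]
tcp_rot: [0.003, 1.0, -0.003, 0.007]
contact_force: [-1.2, -0.2, -3.2]
opening: 0.256
```

```bash
python3 t.py m5 wrist .583 -.124 .24
```

```text
pos [ 0.5837 -0.1349  0.2976] F [-0.6273 -0.0867 -1.1766] op 0.254 j [-0.3124  0.1922  1.6187 -0.001   1.3121 -1.8769] t 21.7167
(array([0.18, 1.13, 5.75]), array([-0.007,  0.017, -0.006]))
```

View pics/m5.png

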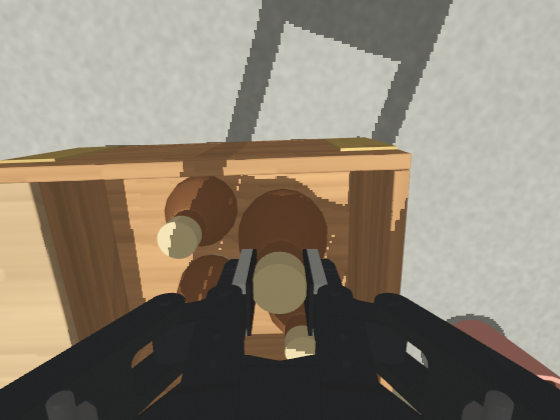

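Emit:
carry_out --steps '[{"claw":-1,"translation":[0.2,1.4,0],"rotation":[0,0.017,0]},{"claw":-1,"translation":[0,0.2,1],"rotation":[0,0,0]},{"claw":-1,"translation":[0,0,2],"rotation":[0,0,0]},{"claw":-1,"translation":[0,0,1.6],"rotation":[0,0,0]},{"claw":-1,"translation":[0,0,1.2],"rotation":[0,0,0]},{"claw":-1,"translation":[0,0,0],"rotation":[0,0,0]}]'

```text
time: 22.22
ee_pos: [0.5868, -0.1173, 0.251]
tcp_rot: [0.002, 1.0, -0.006, 0.008]
contact_force: [-0.3, 0.5, -2.5]
opening: 0.257
```

Emit:
carry_out --steps '[{"claw":-1,"translation":[0.3,-0.4,0.9],"rotation":[0,0,0]},{"claw":-1,"translation":[0,0,0.4],"rotation":[0,0,0]},{"claw":-1,"translation":[0,0,0],"rotation":[0,0,0]}]'

```text
time: 22.47
ee_pos: [0.5852, -0.1215, 0.2403]
tcp_rot: [0.001, 1.0, -0.006, 0.011]
contact_force: [-0.1, 1.0, -1.6]
opening: 0.259
```

Emit:
carry_out --steps '[{"claw":-0.1,"translation":[0,0,0],"rotation":[0,0,0]},{"claw":-0.1,"translation":[0,0,0],"rotation":[0,0,0]},{"claw":-0.1,"translation":[0,0,0],"rotation":[0,0,0]},{"claw":-0.1,"translation":[0,0,-2],"rotation":[0,0,0]},{"claw":-0.1,"translation":[0,0,-3],"rotation":[0,0,0]},{"claw":-0.1,"translation":[0,0,-3],"rotation":[0,0,0]},{"claw":-0.1,"translation":[0,0,-2],"rotation":[0,0,0]},{"claw":0,"translation":[-0.7,-3,0],"rotation":[0,0,0]}]'

```text
time: 23.13
ee_pos: [0.5896, -0.1474, 0.3468]
tcp_rot: [0.0, 1.0, -0.005, 0.01]
contact_force: [1.2, -0.1, -0.2]
opening: 0.498
```

Emit:
carry_out --steps '[{"claw":0,"translation":[-0.7,-3.5,0],"rotation":[0,0,0]},{"claw":0,"translation":[-0.7,-3.5,0],"rotation":[0,0,0]},{"claw":0,"translation":[-0.7,-3.5,0],"rotation":[0,0,0]},{"claw":0,"translation":[-0.7,-3.5,0],"rotation":[0,0,0]},{"claw":0,"translation":[-0.7,-3.5,0],"rotation":[0,0,0]},{"claw":0,"translation":[-0.7,-2,0],"rotation":[0,0,0]},{"claw":0,"translation":[0,0,0],"rotation":[0,0,0]}]'

```text
time: 23.72
ee_pos: [0.6345, -0.3544, 0.3611]
tcp_rot: [-0.001, 1.0, -0.01, 0.018]
contact_force: [0.7, -0.1, -0.2]
opening: 0.498
```

```bash
python3 t.py n1 wrist .630 -.366 .285; python3 t.py n2 scene; python3 -c "
from h import *
crop(ld('n2'),120,120,340,290,3.5,'n3')"
```

```text
pos [ 0.6344 -0.3531  0.3611] F [-0.4125  0.7329  0.4928] op 0.502 j [-0.5794  0.472   1.1585  0.0035  1.4713 -2.1524] t 23.7667
(array([ 0.71, -1.14,  7.61]), array([-0.019,  0.035,  0.002]))
pos [ 0.6345 -0.3513  0.3609] F [ 0.183   1.1638 -0.371 ] op 0.499 j [-0.5774  0.4704  1.161   0.0041  1.4714 -2.1517] t 23.8167
```

View pics/n1.png

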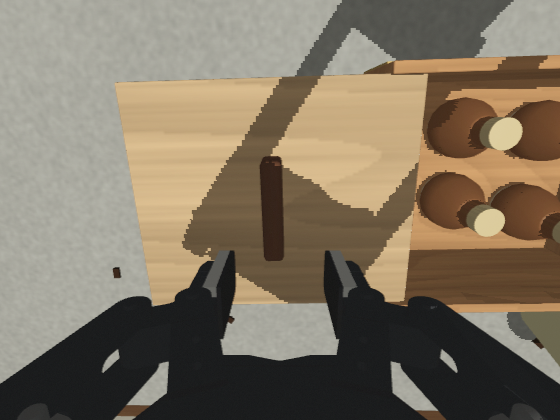

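View pics/n3.png

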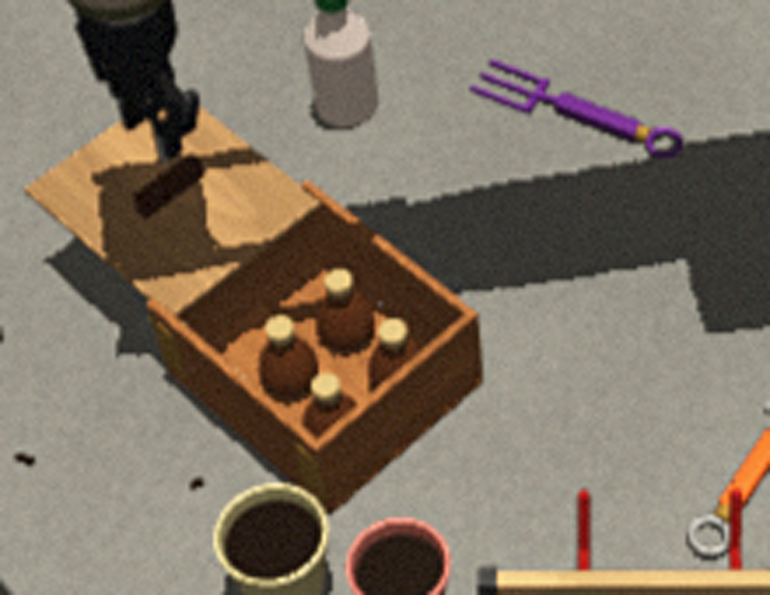

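All four bulbs stand upright in the box. Next is the grip bar.

```bash
python3 - <<'E'
from h import *
s=ld("n1")
for p in [(261,168),(281,168),(264,260),(284,260)]: print(onz(s,*p,.129))
E
```

```text
[ 0.6022 -0.3716  0.129 ]
[ 0.6022 -0.3591  0.129 ]
[ 0.666  -0.3706  0.129 ]
[ 0.6659 -0.3569  0.129 ]
```

Emit:
carry_out --steps '[{"claw":0,"translation":[0.7,-1.4,1],"rotation":[-0.019,0.035,0]},{"claw":0,"translation":[0,0,2],"rotation":[0,0,0]},{"claw":0,"translation":[0,0,2],"rotation":[0,0,0]},{"claw":0,"translation":[0,0,0],"rotation":[0,0,0]}]'

```text
time: 24.15
ee_pos: [0.6288, -0.361, 0.3131]
tcp_rot: [-0.004, 1.0, 0.001, 0.001]
contact_force: [0.2, -0.2, -1.4]
opening: 0.507
```

```bash
python3 t.py n4 wrist .630 -.366 .285
```

```text
pos [ 0.6294 -0.3609  0.3154] F [-0.2701  0.7082  1.2639] op 0.497 j [-0.592   0.5162  1.1837  0.0027  1.4385 -2.1708] t 24.2
(array([-0.05, -0.51,  3.04]), array([0.   , 0.004, 0.008]))
```

View pics/n4.png

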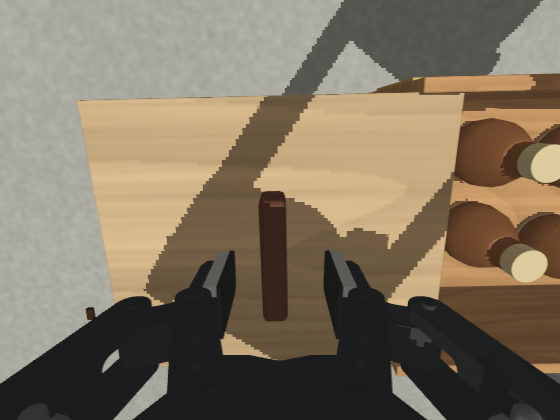

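Emit:
carry_out --steps '[{"claw":0,"translation":[0,-0.5,1.3],"rotation":[0,0,0]},{"claw":0,"translation":[0,0,1.2],"rotation":[0,0,0]},{"claw":0,"translation":[0,0,0],"rotation":[0,0,0]},{"claw":-1,"translation":[0,0,0],"rotation":[0,0,0]},{"claw":-1,"translation":[0,0,0],"rotation":[0,0,0]},{"claw":-1,"translation":[0,0,0],"rotation":[0,0,0]},{"claw":-1,"translation":[0,0,0],"rotation":[0,0,0]}]'

```text
time: 24.78
ee_pos: [0.6313, -0.3634, 0.2938]
tcp_rot: [-0.006, 1.0, -0.001, 0.004]
contact_force: [0.5, -0.7, -5.3]
opening: 0.149
```

Emit:
carry_out --steps '[{"claw":-1,"translation":[0,2,0],"rotation":[0,0,0]},{"claw":-1,"translation":[0,2.2,0],"rotation":[0,0,0]},{"claw":-1,"translation":[0,2.2,0],"rotation":[0,0,0]},{"claw":-1,"translation":[0,2.2,0],"rotation":[0,0,0]},{"claw":-1,"translation":[0,2.2,0],"rotation":[0,0,0]},{"claw":-1,"translation":[0,2.2,0],"rotation":[0,0,0]},{"claw":-1,"translation":[0,2.2,0],"rotation":[0,0,0]}]'

```text
time: 25.37
ee_pos: [0.6271, -0.2146, 0.2937]
tcp_rot: [-0.002, 1.0, -0.006, 0.004]
contact_force: [-1.0, -1.4, -1.9]
opening: 0.149
```

Emit:
carry_out --steps '[{"claw":-1,"translation":[0,1.5,0],"rotation":[0,0,0]},{"claw":-1,"translation":[0,1.2,0],"rotation":[0,0,0]},{"claw":-1,"translation":[0,0.8,0],"rotation":[0,0,0]},{"claw":-1,"translation":[0,0.5,0],"rotation":[0,0,0]},{"claw":-1,"translation":[0,0.4,0],"rotation":[0,0,0]}]'

```text
time: 25.78
ee_pos: [0.6259, -0.1738, 0.2937]
tcp_rot: [-0.002, 1.0, -0.015, 0.004]
contact_force: [1.4, -15.4, -8.2]
opening: 0.143
```

Emit:
carry_out --steps '[{"claw":0,"translation":[0,0,0],"rotation":[0,0,0]},{"claw":0,"translation":[0,0,0],"rotation":[0,0,0]},{"claw":0,"translation":[0,0,0],"rotation":[0,0,0]},{"claw":0,"translation":[0,0,-2],"rotation":[0,0,0]},{"claw":0,"translation":[0,0,-3],"rotation":[0,0,0]},{"claw":0,"translation":[2,2,-2],"rotation":[0,0,0]},{"claw":0,"translation":[2.5,3.0,-0.5],"rotation":[0,0,0]},{"claw":0,"translation":[2.5,3.0,-0.5],"rotation":[0,0,0]}]'

```text
time: 26.45
ee_pos: [0.5568, -0.0952, 0.373]
tcp_rot: [0.002, 1.0, -0.014, 0.006]
contact_force: [0.4, 0.8, 0.2]
opening: 0.501
```

```bash
python3 t.py o1 wrist; python3 t.py o2 side;python3 t.py o4 scene; python3 -c "
from h import *
crop(ld('o2'),160,140,360,290,4,'o3');crop(ld('o4'),140,150,400,330,3,'o5')"
```

```text
pos [ 0.5534 -0.0903  0.3732] F [ 3.0064  2.992  -0.0197] op 0.499 j [-0.2454  0.0344  1.6474 -0.0229  1.4445 -1.8111] t 26.5
pos [ 0.555  -0.092   0.3729] F [1.4413 0.5476 0.6104] op 0.5 j [-0.2474  0.0386  1.6435 -0.0241  1.4425 -1.8144] t 26.55
pos [ 0.5562 -0.0936  0.3728] F [ 0.1106 -0.7591  0.2916] op 0.498 j [-0.2491  0.0418  1.6405 -0.0251  1.441  -1.8158] t 26.6
```

View pics/o1.png

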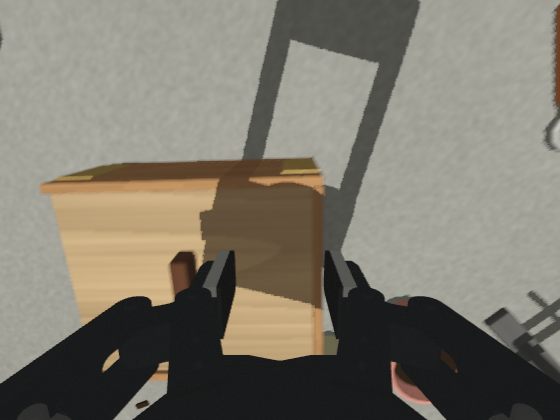

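View pics/o5.png

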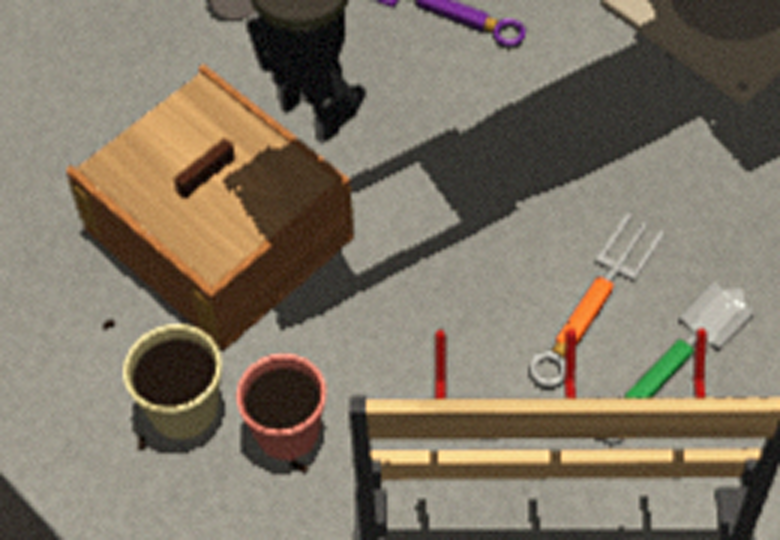

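View pics/o3.png

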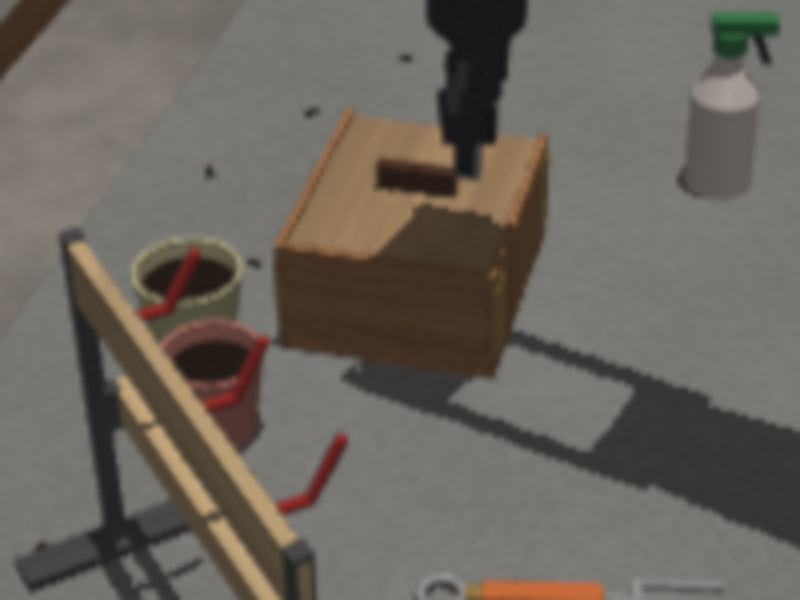

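Box is fully shut: the cover reaches the +y wall, with no gap at scene crop (270,270). Now the trowel.

Emit:
carry_out --steps '[{"claw":0,"translation":[1.2,3.5,0],"rotation":[0,0,0]},{"claw":0,"translation":[1.2,3.5,0],"rotation":[0,0,0]},{"claw":0,"translation":[1.2,3.5,0],"rotation":[0,0,0]},{"claw":0,"translation":[1.2,3.5,0],"rotation":[0,0,0]},{"claw":0,"translation":[1.2,3.5,0],"rotation":[0,0,0]},{"claw":0,"translation":[1.2,3.5,0],"rotation":[0,0,0]},{"claw":0,"translation":[1.2,3.5,0],"rotation":[0,0,0]},{"claw":0,"translation":[1.2,3.5,0],"rotation":[0,0,0]}]'

```text
time: 27.27
ee_pos: [0.4643, 0.1897, 0.3666]
tcp_rot: [0.007, 1.0, -0.014, 0.012]
contact_force: [1.5, -0.0, -0.2]
opening: 0.505
```

Emit:
carry_out --steps '[{"claw":0,"translation":[1.2,3.0,0],"rotation":[0,0,0]},{"claw":0,"translation":[0.8,2.0,0],"rotation":[0,0,0]},{"claw":0,"translation":[0,0,0],"rotation":[0,0,0]}]'

```text
time: 27.52
ee_pos: [0.4437, 0.2479, 0.3658]
tcp_rot: [0.005, 1.0, -0.012, 0.012]
contact_force: [0.7, 0.7, -1.3]
opening: 0.498
```

```bash
python3 t.py p1 wrist .4366 .2625 .30
```

```text
pos [0.4443 0.2467 0.3659] F [0.1186 0.7079 0.7282] op 0.499 j [ 0.4183 -0.1037  1.7957 -0.0327  1.4365 -1.1379] t 27.5667
(array([0.95, 1.73, 6.52]), array([-0.024,  0.025, -0.01 ]))
```

View pics/p1.png

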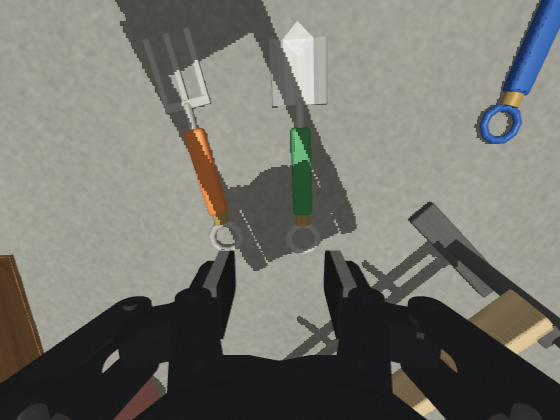

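```bash
cat > tool.py <<'E'
import sys
from h import *
# name  then handle rear u v, handle front u v, loop u v
s=ld(sys.argv[1]); v=[float(x) for x in sys.argv[2:]]
a=onz(s,v[0],v[1],.012);b=onz(s,v[2],v[3],.012);c=onz(s,v[4],v[5],.008)
print(a,b,c,"len",np.linalg.norm(b-a)); d=c-a; yaw=np.arctan2(d[1],d[0]); print("yaw",yaw,np.degrees(yaw))
o=c-0.078*np.array([np.cos(yaw),np.sin(yaw),0]); print("origin",o)
qq=R.from_euler('z',yaw)*R.from_quat([0,1,0,0]); t=o+.005*np.array([np.cos(yaw),np.sin(yaw),0])
print(delta([t[0],t[1],.30],qq.as_quat()), qq.as_quat())
E
python3 tool.py p1 300 128 303 216 302.5 237
```

```text
[0.3909 0.2592 0.012 ] [0.4811 0.2631 0.012 ] [0.5066 0.263  0.008 ] len 0.09026058768970169
yaw 0.032757516037535586 1.876867416282897
origin [0.4286 0.2604 0.008 ]
(array([1.24, 1.53, 6.52]), array([-0.025,  0.025, -0.043])) [-0.0164  0.9999  0.      0.    ]
```

Emit:
carry_out --steps '[{"claw":0,"translation":[1.1,1.6,1],"rotation":[-0.025,0.025,-0.043]},{"claw":0,"translation":[0.2,0.1,3],"rotation":[0,0,0]},{"claw":0,"translation":[0,0,3],"rotation":[0,0,0]},{"claw":0,"translation":[0,0,3],"rotation":[0,0,0]},{"claw":0,"translation":[0,0,2],"rotation":[0,0,0]},{"claw":0,"translation":[0,0,0],"rotation":[0,0,0]}]'

```text
time: 28.07
ee_pos: [0.4389, 0.2618, 0.2457]
tcp_rot: [-0.016, 1.0, 0.003, 0.005]
contact_force: [-0.3, -0.4, 0.0]
opening: 0.501
```

```bash
python3 t.py p2 wrist .4345 .2612 .177 -0.0164  0.9999  0. 0.
```

```text
pos [0.4394 0.2619 0.2475] F [-0.2763 -0.37    0.056 ] op 0.497 j [ 0.4371  0.0219  1.9001  0.0006  1.207  -1.1656] t 28.1167
(array([ 0.57, -0.1 ,  7.05]), array([ 0.006,  0.011, -0.001]))
```

View pics/p2.png

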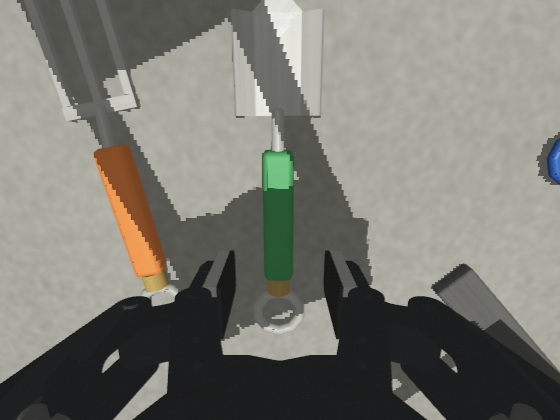

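Emit:
carry_out --steps '[{"claw":0,"translation":[0.5,-0.1,2],"rotation":[0,0.01,0]},{"claw":0,"translation":[0,0,2],"rotation":[0,0,0]},{"claw":0,"translation":[0,0,1.5],"rotation":[0,0,0]},{"claw":0,"translation":[0,0,1],"rotation":[0,0,0]},{"claw":0,"translation":[0,0,0],"rotation":[0,0,0]}]'

```text
time: 28.53
ee_pos: [0.4425, 0.2601, 0.1899]
tcp_rot: [-0.013, 1.0, 0.005, 0.007]
contact_force: [-0.2, 0.0, -0.4]
opening: 0.5
```

```bash
python3 t.py p3 wrist .4345 .2612 .177 -0.0164  0.9999  0. 0.
```

```text
pos [0.4429 0.2603 0.191 ] F [0.4813 0.0465 0.687 ] op 0.499 j [ 0.4299  0.1095  1.925   0.0047  1.0895 -1.17  ] t 28.5833
(array([0.86, 0.1 , 1.39]), array([ 0.011,  0.015, -0.006]))
```

View pics/p3.png

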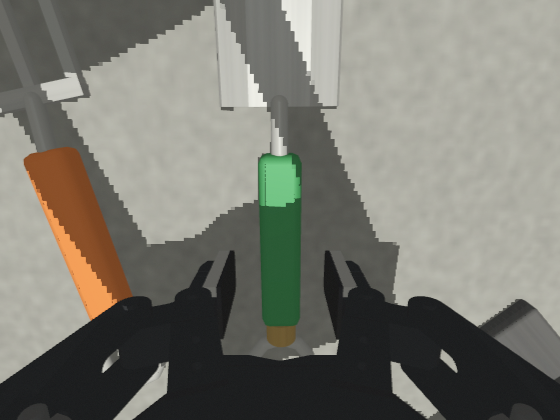

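Emit:
carry_out --steps '[{"claw":0,"translation":[1.0,0.1,0.8],"rotation":[0.01,0.015,0]},{"claw":0,"translation":[0.3,0,0.7],"rotation":[0,0,0]},{"claw":0,"translation":[0,0,0.2],"rotation":[0,0,0]},{"claw":0,"translation":[0,0,0],"rotation":[0,0,0]}]'

```text
time: 28.92
ee_pos: [0.4314, 0.2618, 0.1772]
tcp_rot: [-0.013, 1.0, 0.001, 0.002]
contact_force: [0.1, 0.2, 1.0]
opening: 0.499
```

```bash
python3 t.py p4 side .4345 .2612 .177 -0.0164  0.9999  0. 0.
```

```text
pos [0.4315 0.2619 0.1774] F [-0.4607  0.4105  0.1803] op 0.497 j [ 0.4437  0.1157  1.9475  0.0005  1.0733 -1.1536] t 28.9667
(array([-0.3 , -0.07,  0.04]), array([ 0.002,  0.004, -0.006]))
```

Close on the handle with 60 N, then lift.

Emit:
carry_out --steps '[{"claw":-1,"translation":[0,0,0],"rotation":[0,0,0]},{"claw":-1,"translation":[0,0,0],"rotation":[0,0,0]},{"claw":-1,"translation":[0,0,0],"rotation":[0,0,0]},{"claw":-1,"translation":[0,0,0],"rotation":[0,0,0]},{"claw":-1,"translation":[0,0,-1],"rotation":[0,0,0]},{"claw":-1,"translation":[0,0,-2],"rotation":[0,0,0]},{"claw":-1,"translation":[0,0,-3],"rotation":[0,0,0]},{"claw":-1,"translation":[0,0,-3],"rotation":[0,0,0]}]' --newtons 60

```text
time: 29.63
ee_pos: [0.4277, 0.2601, 0.2645]
tcp_rot: [-0.013, 1.0, -0.002, -0.004]
contact_force: [0.8, 0.3, -1.0]
opening: 0.213
```

```bash
python3 t.py q1 wrist; python3 t.py q2 side
```

```text
pos [0.4299 0.2612 0.2716] F [4.1015 3.1246 3.6292] op 0.211 j [ 0.4438 -0.0249  1.899   0.0005  1.2681 -1.1538] t 29.6833
pos [0.4304 0.2614 0.27  ] F [ 1.1124 -0.3741 -1.1252] op 0.211 j [ 0.4438 -0.0231  1.9003  0.0005  1.2623 -1.1538] t 29.7333
```

View pics/q1.png

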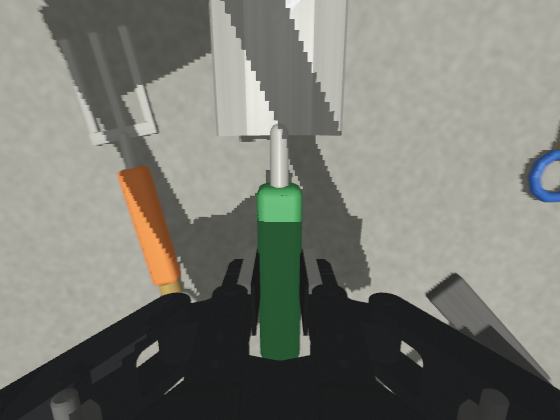

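View pics/q2.png

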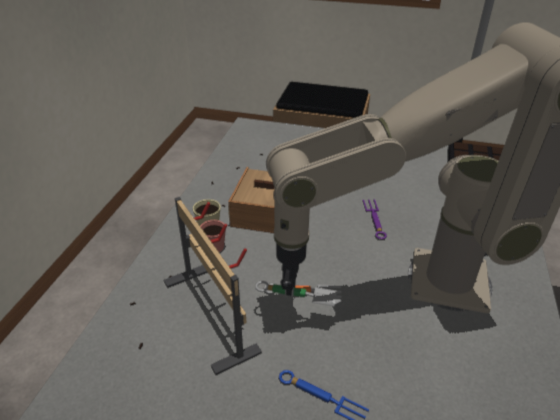

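```bash
cat > hook.py <<'E'
import sys
from h import *
T=np.array([.6384,.3075,.7906])
def pose(hook,along,theta,Lg,off=(0,0,0)):
    """loop centre at seat + along*bar dir (m); stand-frame offset off"""
    th=np.radians(theta); Rs=R.from_euler('z',T[2]).as_matrix(); sx,sy=Rs[:,0],Rs[:,1]; z=np.array([0,0,1.])
    seat=np.array([T[0],T[1],0])+Rs@np.array([-.038,(1-hook)*.105,.256])
    bar=Rs@(np.array([-.022,0,.036])/np.hypot(.022,.036))
    loop=seat+along*bar+Rs@np.array(off)
    zg=np.sin(th)*sx-np.cos(th)*z; xg=-(np.cos(th)*sx+np.sin(th)*z); yg=np.cross(zg,xg)
    M=np.column_stack([xg,yg,zg]); return loop, loop-M@np.array(Lg), R.from_matrix(M)
def loopnow(Lg):
    s=state(); return s["ee_pos"]+R.from_quat(s["tcp_rot"]).apply(Lg)
def instand(p):
    Rs=R.from_euler('z',T[2]).as_matrix(); return Rs.T@(np.array(p)-np.array([T[0],T[1],0]))
LT=np.array([-.0765,0,.1694])
def go(hook,along,theta,Lg=LT,off=(0,0,0)):
    l,p,r=pose(hook,along,theta,Lg,off); d,w=delta(p,r.as_quat())
    s=state(); print("target loop",l,"TCP",p,"| now TCP",s["ee_pos"],"loop in stand",instand(loopnow(Lg)),"F",s["contact_force"],"j",s["joints"])
    print("shift cm",d,"rot",w)
E
python3 -c "
from hook import *
go(0,.08,30); print(pose(0,.042,30,LT)[0], pose(0,0,30,LT))"
```

```text
target loop [0.5077 0.3247 0.3243] TCP [0.4015 0.2174 0.4327] | now TCP [0.4304 0.2614 0.27  ] loop in stand [-0.1235  0.0625  0.1008] F [ 1.1124 -0.3741 -1.1252] j [ 0.4438 -0.0231  1.9003  0.0005  1.2623 -1.1538]
shift cm [  2.98  -4.3  -16.28] rot [-0.199 -0.496 -0.746]
[0.5216 0.3388 0.2918] (array([0.537 , 0.3543, 0.256 ]), array([0.4309, 0.2471, 0.3645]), Rotation.from_matrix(array([[-0.6092, -0.7108,  0.3517],
                            [-0.6155,  0.7034,  0.3554],
                            [-0.5   , -0.    , -0.866 ]])))
```

Emit:
carry_out --steps '[{"claw":-1,"translation":[0.5,-0.5,-3],"rotation":[0,0,0]},{"claw":-1,"translation":[0.5,-0.5,-3],"rotation":[0,0,0]},{"claw":-1,"translation":[0.5,-0.5,-3],"rotation":[0,0,-0.1]},{"claw":-1,"translation":[0.5,-0.5,-3],"rotation":[0,0,-0.11]},{"claw":-1,"translation":[0.5,-0.5,-2],"rotation":[0,0,-0.11]},{"claw":-1,"translation":[0.5,-0.5,-2],"rotation":[0,0,-0.11]},{"claw":-1,"translation":[0,-0.5,0],"rotation":[0,0,-0.11]},{"claw":-1,"translation":[0,0,0],"rotation":[0,0,-0.11]}]'

```text
time: 30.4
ee_pos: [0.4037, 0.2208, 0.4388]
tcp_rot: [-0.344, 0.939, -0.0, 0.001]
contact_force: [-0.2, -0.6, -2.6]
opening: 0.212
```

```bash
python3 -c "
from hook import *
go(0,.08,30)"
```

```text
target loop [0.5077 0.3247 0.3243] TCP [0.4015 0.2174 0.4327] | now TCP [0.4037 0.2208 0.4388] loop in stand [-0.1504  0.099   0.2695] F [-0.1672 -0.6412 -2.5766] j [ 0.389  -0.269   1.8075 -0.0001  1.6018 -1.8836]
shift cm [ 0.38 -0.12  0.61] rot [-0.024 -0.522 -0.087]
```

Emit:
carry_out --steps '[{"claw":-1,"translation":[0,0,0],"rotation":[0,-0.1,-0.02]},{"claw":-1,"translation":[0,0,0],"rotation":[0,-0.1,-0.02]},{"claw":-1,"translation":[0,0,0],"rotation":[0,-0.1,-0.02]},{"claw":-1,"translation":[0,0,0],"rotation":[0,-0.1,-0.02]},{"claw":-1,"translation":[0,0,0],"rotation":[0,-0.1,0]},{"claw":-1,"translation":[0,0,0],"rotation":[0,0,0]}]'

```text
time: 30.9
ee_pos: [0.4034, 0.2203, 0.4397]
tcp_rot: [-0.375, 0.891, 0.09, 0.242]
contact_force: [-0.7, -0.1, -1.5]
opening: 0.213
```

```bash
python3 -c "
from hook import *
go(0,.08,30)
s=shot('side','r1'); crop(s,170,170,370,320,4,'r1c')
s=shot('scene','r2'); crop(s,250,150,450,300,4,'r2c')"
```

```text
target loop [0.5077 0.3247 0.3243] TCP [0.4015 0.2174 0.4327] | now TCP [0.4034 0.2203 0.4397] loop in stand [-0.0765  0.1034  0.3309] F [-0.7432 -0.0851 -1.5056] j [ 0.2954 -0.5457  2.0558  0.242   1.1663 -2.1146]
shift cm [ 0.65 -0.06  0.44] rot [-0.019 -0.002  0.011]
```

View pics/r1c.png

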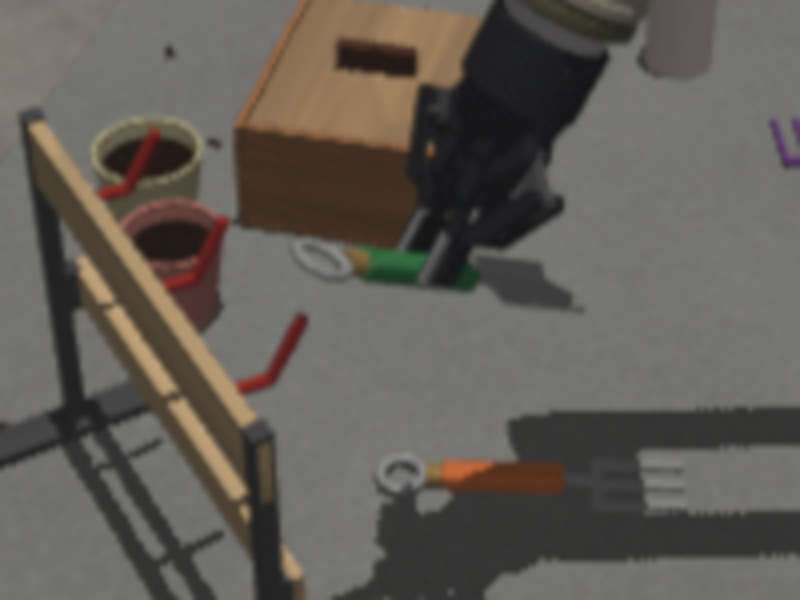

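View pics/r2c.png

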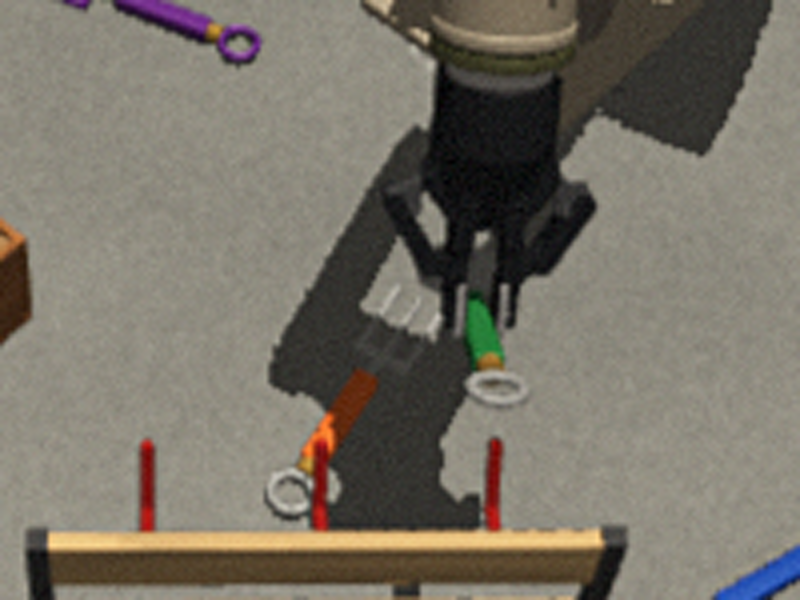

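```bash
cat >> hook.py <<'E'
def tri(sa,pa,sb,pb):
    o1,d1=ray(sa,*pa);o2,d2=ray(sb,*pb)
    A=np.column_stack([d1,-d2]);t=np.linalg.lstsq(A,o2-o1,rcond=None)[0]
    a,b=o1+t[0]*d1,o2+t[1]*d2; return (a+b)/2,np.linalg.norm(a-b)
E
python3 -c "
from hook import *
D=ld('r1');S=ld('r2')
for n,a,b in [('loop',(322,259),(497,387)),('tip0',(301,321),(495,445)),('tip1',(220,223),(320,445)),('tip2',(153,134),(148,445)),('handlefront',(365,262),(488,362))]:
    p,g=tri(D,(170+a[0]/4,170+a[1]/4),S,(250+b[0]/4,150+b[1]/4)); print(n,p,'gap',g,'stand',instand(p))
print(loopnow(LT),instand(loopnow(LT)))
"
```

```text
loop [0.5125 0.3267 0.3305] gap 0.0024637648927446757 stand [-0.0749  0.1029  0.3305]
tip0 [0.5228 0.34   0.2916] gap 0.003437356974940272 stand [-0.0582  0.105   0.2916]
tip1 [0.5982 0.2662 0.2923] gap 0.001243163898545635 stand [-0.0577 -0.0004  0.2923]
tip2 [0.6711 0.1927 0.2938] gap 0.0023823034279621684 stand [-0.0586 -0.104   0.2938]
handlefront [0.4936 0.3066 0.3153] gap 0.0038971342593778994 stand [-0.1025  0.1023  0.3153]
[0.5106 0.325  0.3301] [-0.0774  0.1032  0.3301]
```

Emit:
carry_out --steps '[{"claw":-1,"translation":[0.6,0,0.4],"rotation":[-0.019,0,0.01]},{"claw":-1,"translation":[0,0,1],"rotation":[0,0,0]},{"claw":-1,"translation":[0,0,1.2],"rotation":[0,0,0]},{"claw":-1,"translation":[0,0,0],"rotation":[0,0,0]}]'

```text
time: 31.33
ee_pos: [0.4095, 0.2259, 0.4122]
tcp_rot: [-0.373, 0.894, 0.097, 0.23]
contact_force: [-0.1, 0.4, -2.6]
opening: 0.214
```

```bash
python3 -c "
from hook import *
go(0,.04,30)
s=shot('side','r3'); crop(s,200,190,320,280,6,'r3c')
s=shot('scene','r4'); crop(s,310,200,430,290,6,'r4c')"
```

```text
target loop [0.5224 0.3395 0.2901] TCP [0.4162 0.2322 0.3986] | now TCP [0.4095 0.2259 0.4122] loop in stand [-0.0702  0.1058  0.3009] F [-0.1304  0.4111 -2.5583] j [ 0.2989 -0.4994  2.0716  0.2578  1.1308 -2.1208]
shift cm [-0.15 -0.04  1.64] rot [ 0.003 -0.019 -0.001]
```

View pics/r3c.png

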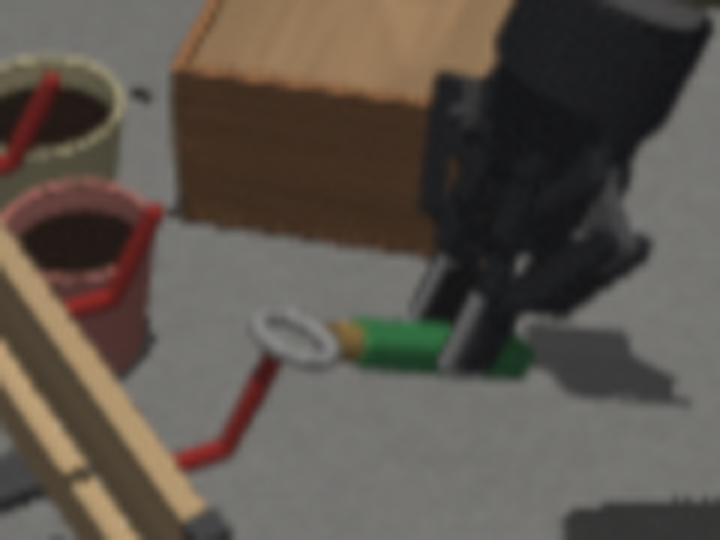

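View pics/r4c.png

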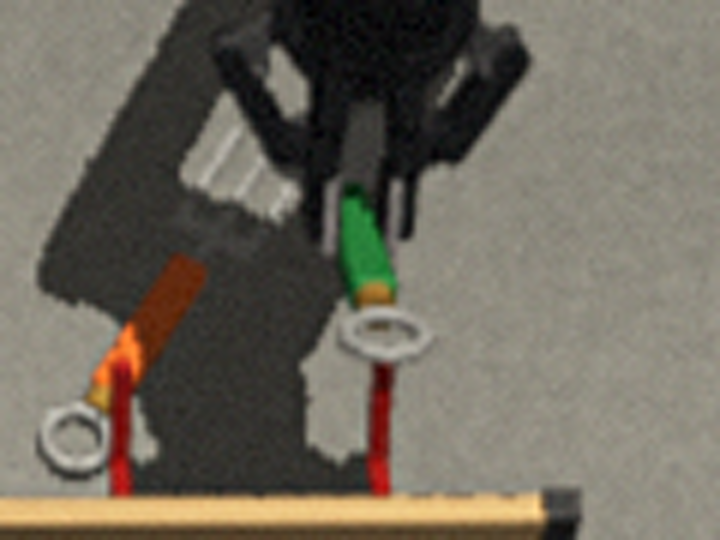

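Emit:
carry_out --steps '[{"claw":-1,"translation":[-0.3,0,1.0],"rotation":[0,-0.02,0]},{"claw":-1,"translation":[0,0,1.0],"rotation":[0,0,0]},{"claw":-1,"translation":[0,0,0],"rotation":[0,0,0]}]'

```text
time: 31.68
ee_pos: [0.419, 0.2356, 0.398]
tcp_rot: [-0.373, 0.891, 0.101, 0.24]
contact_force: [-0.2, -0.4, -1.7]
opening: 0.214
```

```bash
python3 -c "
from hook import *
go(0,.02,30)
s=shot('side','r5'); crop(s,200,190,320,280,6,'r5c')
s=shot('scene','r6'); crop(s,310,200,430,290,6,'r6c')"
```

```text
target loop [0.5297 0.3469 0.2731] TCP [0.4235 0.2396 0.3815] | now TCP [0.419  0.2356 0.398 ] loop in stand [-0.0542  0.1059  0.2899] F [-0.1652 -0.4015 -1.6726] j [ 0.3115 -0.4614  2.0748  0.2695  1.0691 -2.1262]
shift cm [ 0.3  -0.04  1.73] rot [0.002 0.002 0.001]
```

View pics/r5c.png

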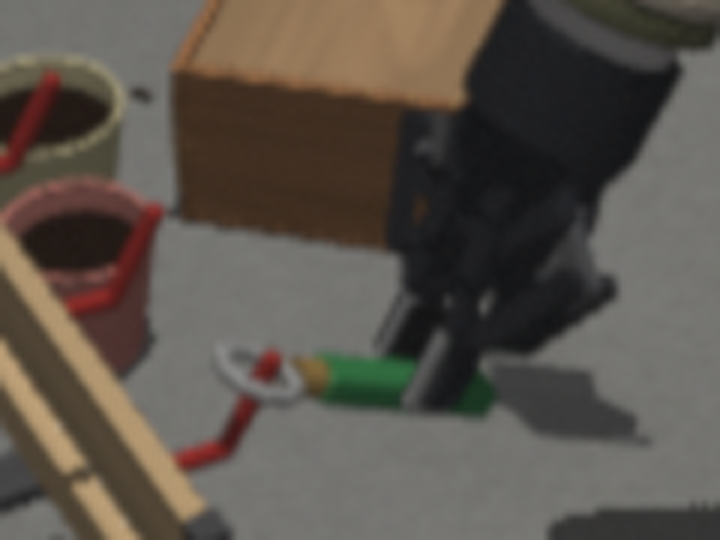

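View pics/r6c.png

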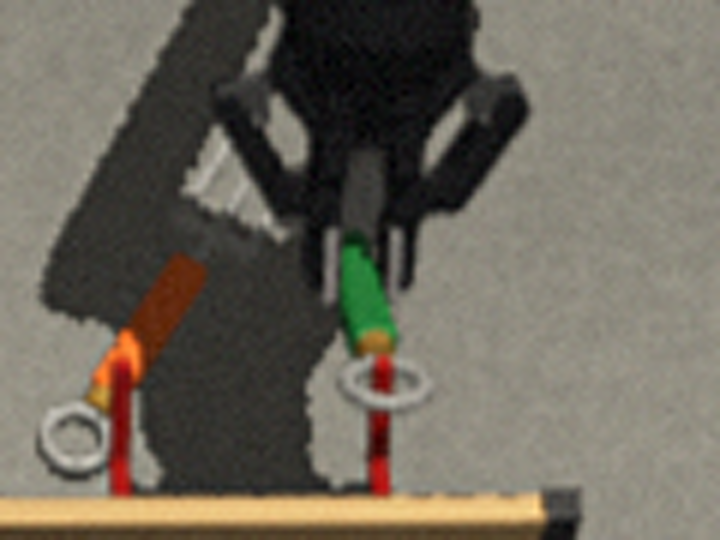

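The tip is through the hole. I'll carry on down along the bar to the bend.

Emit:
carry_out --steps '[{"claw":-1,"translation":[0.4,0,1.0],"rotation":[0,0,0]},{"claw":-1,"translation":[0,0,1.2],"rotation":[0,0,0]},{"claw":-1,"translation":[0,0,0.8],"rotation":[0,0,0]},{"claw":-1,"translation":[0,0,0],"rotation":[0,0,0]}]'

```text
time: 32.12
ee_pos: [0.4277, 0.244, 0.3715]
tcp_rot: [-0.373, 0.89, 0.1, 0.241]
contact_force: [-0.5, -0.7, -1.7]
opening: 0.212
```

```bash
python3 -c "
from hook import *
go(0,.0,30)
s=shot('side','r7'); crop(s,200,190,320,280,6,'r7c')
s=shot('scene','r8'); crop(s,310,200,430,290,6,'r8c')"
```

```text
target loop [0.537  0.3543 0.256 ] TCP [0.4309 0.2471 0.3645] | now TCP [0.4277 0.244  0.3715] loop in stand [-0.0418  0.1053  0.2639] F [-0.4907 -0.7083 -1.6545] j [ 0.3251 -0.4093  2.0865  0.2728  1.     -2.1322]
shift cm [-0.03 -0.01  0.83] rot [0.    0.006 0.002]
```

View pics/r7c.png

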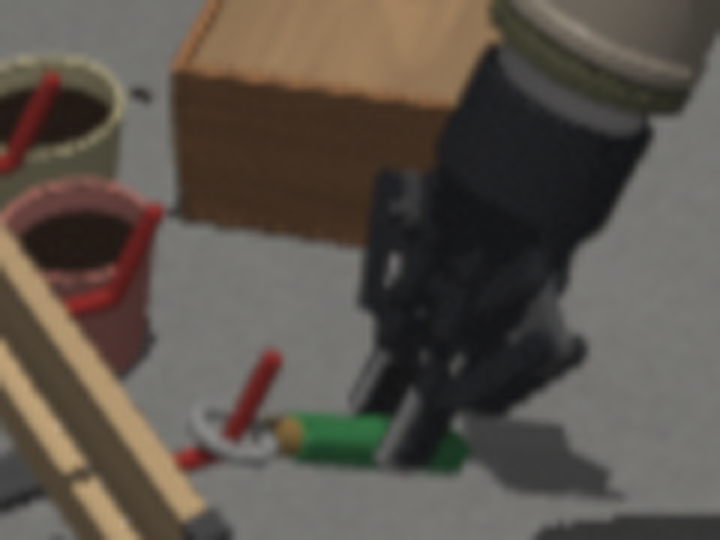

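View pics/r8c.png

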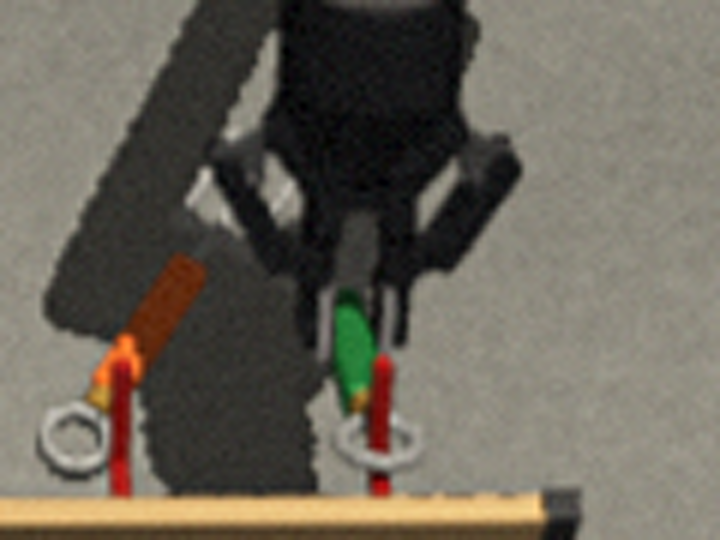

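```bash
python3 -c "
from hook import *
go(0,.0,40,off=(0,0,.003)); go(0,0,50,off=(0,0,0.001)); go(0,0,60,off=(0,0,-.001))"
```

```text
target loop [0.537  0.3543 0.259 ] TCP [0.4192 0.2353 0.3396] | now TCP [0.4277 0.2439 0.3728] loop in stand [-0.0418  0.1052  0.2654] F [-0.0725  0.2852 -1.5783] j [ 0.3248 -0.4109  2.0854  0.2729  1.0016 -2.1322]
shift cm [2.72 0.   2.26] rot [-0.    -0.168  0.003]
target loop [0.537  0.3543 0.257 ] TCP [0.4112 0.2272 0.3073] | now TCP [0.4277 0.2439 0.3728] loop in stand [-0.0418  0.1052  0.2654] F [-0.0725  0.2852 -1.5783] j [ 0.3248 -0.4109  2.0854  0.2729  1.0016 -2.1322]
shift cm [5.34 0.01 4.46] rot [ 0.    -0.342  0.003]
target loop [0.537  0.3543 0.255 ] TCP [0.4069 0.2229 0.2734] | now TCP [0.4277 0.2439 0.3728] loop in stand [-0.0418  0.1052  0.2654] F [-0.0725  0.2852 -1.5783] j [ 0.3248 -0.4109  2.0854  0.2729  1.0016 -2.1322]
shift cm [7.57 0.02 7.08] rot [ 0.    -0.517  0.003]
```

Emit:
carry_out --steps '[{"claw":-1,"translation":[1.4,0,1.1],"rotation":[0,-0.085,0]},{"claw":-1,"translation":[1.4,0,1.1],"rotation":[0,-0.085,0]},{"claw":-1,"translation":[0,0,0],"rotation":[0,0,0]}]'

```text
time: 32.47
ee_pos: [0.4192, 0.2356, 0.3393]
tcp_rot: [-0.363, 0.865, 0.132, 0.319]
contact_force: [-1.2, -1.1, -4.7]
opening: 0.215
```

```bash
python3 -c "
from hook import *
go(0,0,50,off=(0,0,0.001))"
```

```text
target loop [0.537  0.3543 0.257 ] TCP [0.4112 0.2272 0.3073] | now TCP [0.4192 0.2356 0.3393] loop in stand [-0.0372  0.1055  0.26  ] F [-1.1633 -1.0907 -4.7304] j [ 0.2763 -0.4917  2.2403  0.4568  0.8089 -2.3085]
shift cm [ 2.96 -0.    1.68] rot [ 0.    -0.167  0.004]
```

Emit:
carry_out --steps '[{"claw":-0.2,"translation":[0,0,0],"rotation":[0,0,0]},{"claw":-0.2,"translation":[0,0,0],"rotation":[0,0,0]},{"claw":-0.2,"translation":[0,0,0],"rotation":[0,0,0]},{"claw":-0.2,"translation":[0,0,0],"rotation":[0,0,0]},{"claw":-0.2,"translation":[0,0,0],"rotation":[0,0,0]},{"claw":-0.2,"translation":[0,0,0],"rotation":[0,0,0]}]'

```text
time: 32.97
ee_pos: [0.4223, 0.2364, 0.3491]
tcp_rot: [-0.363, 0.864, 0.131, 0.322]
contact_force: [-0.6, -0.6, -0.1]
opening: 0.402
```

```bash
python3 -c "
from hook import *
s=shot('side','s1'); crop(s,170,170,370,320,4,'s1c')
s=shot('scene','s2'); crop(s,250,190,450,340,4,'s2c');print(state()['contact_force'])"
```

```text
[ 0.4036 -0.0372  0.0345]
```

View pics/s1c.png

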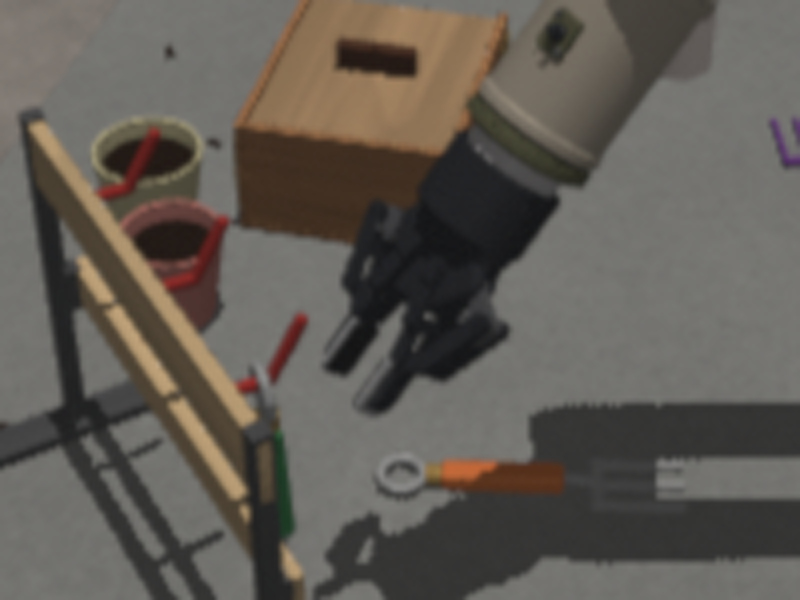

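View pics/s2c.png

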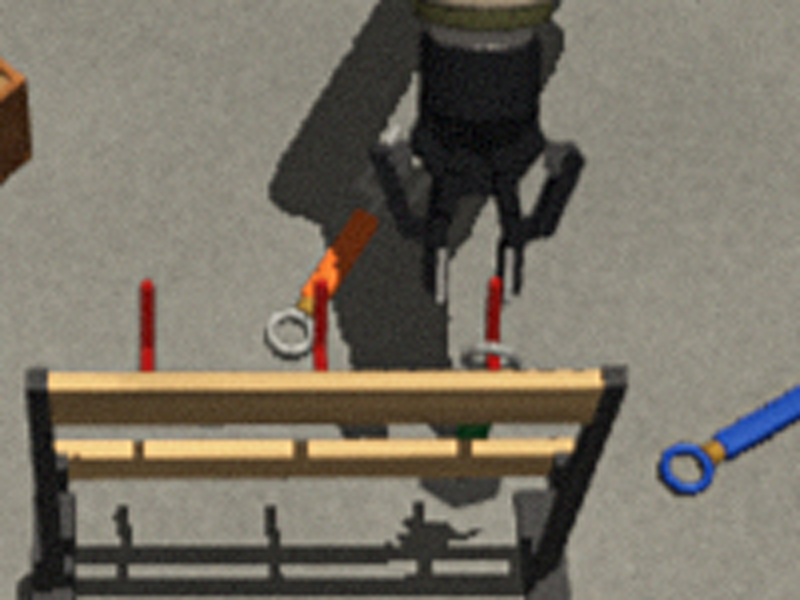

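Emit:
carry_out --steps '[{"claw":-0.2,"translation":[0,0,-3],"rotation":[0,0,0]},{"claw":-0.2,"translation":[0,0,-3],"rotation":[0,0,0]},{"claw":-0.2,"translation":[0,0,-1],"rotation":[0,0.1,0]},{"claw":0,"translation":[0,0,0],"rotation":[0,0.12,0]},{"claw":0,"translation":[0,0,0],"rotation":[0,0.12,0]},{"claw":0,"translation":[0,0,0],"rotation":[0,0.12,0]},{"claw":0,"translation":[0,0,0],"rotation":[0,0.12,0]},{"claw":0,"translation":[0,0,0],"rotation":[0,0.12,0]}]'

```text
time: 33.73
ee_pos: [0.3878, 0.2011, 0.4058]
tcp_rot: [-0.383, 0.924, -0.009, -0.005]
contact_force: [-0.4, -0.5, -0.6]
opening: 0.502
```

```bash
python3 -c "
from hook import *
q=(R.from_euler('z',.2156)*R.from_quat([0,1,0,0])).as_quat(); print(q,state()['ee_pos'],state()['joints'])
print(delta([.432,.165,.36],q))
s=shot('side','s3');s=shot('wrist','s4')"
```

```text
[-0.1076  0.9942  0.      0.    ] [0.3878 0.2011 0.4058] [ 0.3686 -0.3205  1.9086 -0.0177  1.5626 -1.9872]
(array([-0.65, -5.62,  4.65]), array([-0.017, -0.012,  0.57 ]))
```

View pics/s3.png

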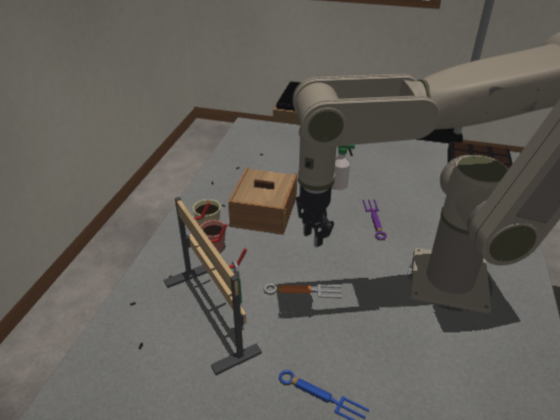

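Emit:
carry_out --steps '[{"claw":0,"translation":[0,-1,1],"rotation":[-0.017,-0.012,0.114]},{"claw":0,"translation":[0,-1,1],"rotation":[0,0,0.114]},{"claw":0,"translation":[0,-1,1],"rotation":[0,0,0.114]},{"claw":0,"translation":[-1,-1,1],"rotation":[0,0,0.114]},{"claw":0,"translation":[-1.5,-1,0],"rotation":[0,0,0.114]},{"claw":0,"translation":[0,0,0],"rotation":[0,0,0]}]'

```text
time: 34.33
ee_pos: [0.4397, 0.1697, 0.3627]
tcp_rot: [-0.097, 0.995, 0.011, 0.009]
contact_force: [-0.2, 1.2, 0.3]
opening: 0.5
```

```bash
python3 t.py u1 wrist .437 .166 .30 -0.1076  0.9942 0 0
```

```text
pos [0.4387 0.17   0.3623] F [-0.034   0.5385  0.3557] op 0.5 j [ 0.2527 -0.2154  1.9019  0.0198  1.4367 -1.521 ] t 34.3833
(array([ 0.35, -0.49,  6.21]), array([ 0.02 ,  0.018, -0.015]))
```

View pics/u1.png

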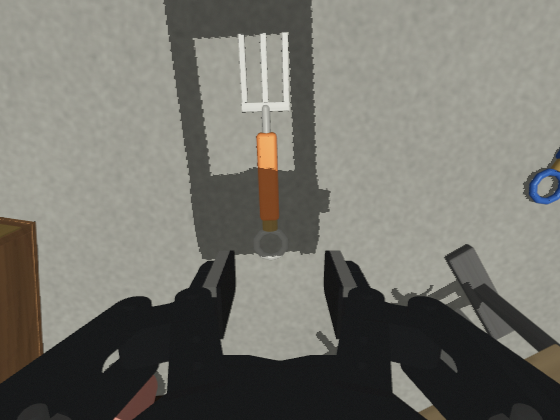

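```bash
python3 tool.py u1 266.5 133 270 222 270 243.5
```

```text
[0.3914 0.1539 0.012 ] [0.4804 0.174  0.012 ] [0.5061 0.1788 0.008 ] len 0.09125659846368742
yaw 0.21423999217683676 12.275047354648521
origin [0.4299 0.1622 0.008 ]
(array([ 0.62, -0.71,  6.2 ]), array([ 0.02 ,  0.018, -0.014])) [-0.1069  0.9943  0.      0.    ]
```

Emit:
carry_out --steps '[{"claw":0,"translation":[0.7,-0.8,1],"rotation":[0.02,0.018,-0.014]},{"claw":0,"translation":[0.2,0,3],"rotation":[0,0,0]},{"claw":0,"translation":[0,0,3],"rotation":[0,0,0]},{"claw":0,"translation":[0,0,3],"rotation":[0,0,0]},{"claw":0,"translation":[0,0,2],"rotation":[0,0,0]},{"claw":0,"translation":[0,0,0],"rotation":[0,0,0]}]'

```text
time: 34.88
ee_pos: [0.4281, 0.159, 0.2388]
tcp_rot: [-0.117, 0.993, 0.001, 0.006]
contact_force: [-1.4, -0.3, 0.3]
opening: 0.501
```

```bash
python3 t.py u2 wrist .434 .1642 .177 -0.107  0.9943 0 0
```

```text
pos [0.4285 0.1591 0.2404] F [-0.2544 -0.404  -1.0127] op 0.499 j [ 0.2432 -0.1199  2.0511  0.0003  1.1984 -1.5625] t 34.9333
(array([-0.57,  0.36,  6.34]), array([0.   , 0.012, 0.02 ]))
```

View pics/u2.png

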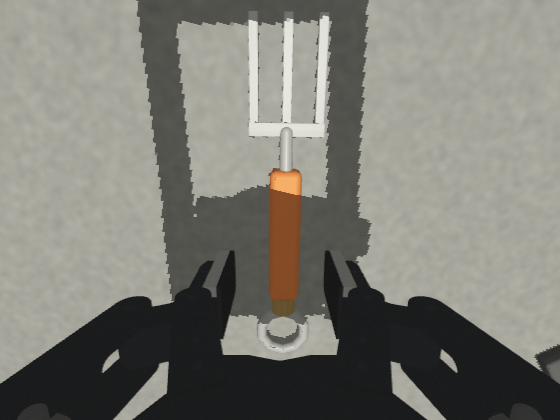

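Emit:
carry_out --steps '[{"claw":0,"translation":[0,0.4,2],"rotation":[0,0.012,0.02]},{"claw":0,"translation":[0,0.1,2],"rotation":[0,0,0]},{"claw":0,"translation":[0,0,1.2],"rotation":[0,0,0]},{"claw":0,"translation":[0,0,0.5],"rotation":[0,0,0]},{"claw":0,"translation":[0,0,0],"rotation":[0,0,0]}]'

```text
time: 35.35
ee_pos: [0.4294, 0.165, 0.1895]
tcp_rot: [-0.111, 0.994, 0.001, 0.006]
contact_force: [0.2, 0.3, -0.6]
opening: 0.502
```

```bash
python3 t.py u3 wrist .434 .1642 .177 -0.107  0.9943 0 0
```

```text
pos [0.4297 0.1651 0.1902] F [ 0.2181  1.2469 -0.1407] op 0.499 j [ 0.2552 -0.0285  2.0691  0.0002  1.0883 -1.5389] t 35.4
(array([-0.38, -0.18,  1.33]), array([0.001, 0.013, 0.009]))
```

View pics/u3.png

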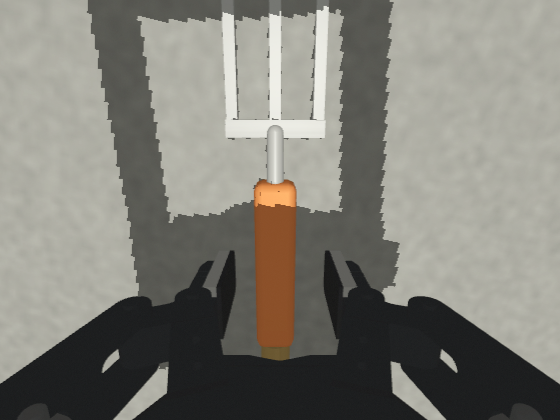

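Emit:
carry_out --steps '[{"claw":0,"translation":[0,-0.2,0.8],"rotation":[0,0.01,0.009]},{"claw":0,"translation":[0,0,0.6],"rotation":[0,0,0]},{"claw":0,"translation":[0,0,0.2],"rotation":[0,0,0]},{"claw":0,"translation":[0,0,0],"rotation":[0,0,0]}]'

```text
time: 35.73
ee_pos: [0.4326, 0.1634, 0.1775]
tcp_rot: [-0.107, 0.994, 0.001, 0.005]
contact_force: [0.2, 0.1, 0.2]
opening: 0.5
```

```bash
python3 t.py u4 side .434 .1642 .177 -0.107  0.9943 0 0; python3 -c "
from h import *
s=state();print(R.from_quat(s['tcp_rot']).inv().apply(np.array([.5072,.1802,.008])-s['ee_pos']))"
```

```text
pos [0.4327 0.1634 0.1777] F [0.08   0.6083 0.4802] op 0.497 j [ 0.2501  0.0023  2.0658  0.0006  1.064  -1.5356] t 35.7833
(array([-0.15,  0.05,  0.07]), array([0.001, 0.009, 0.   ]))
[-0.0748  0.0004  0.1704]
```

Emit:
carry_out --steps '[{"claw":-1,"translation":[0,0,0],"rotation":[0,0,0]},{"claw":-1,"translation":[0,0,0],"rotation":[0,0,0]},{"claw":-1,"translation":[0,0,0],"rotation":[0,0,0]},{"claw":-1,"translation":[0,0,0],"rotation":[0,0,0]}]' --newtons 60

```text
time: 36.12
ee_pos: [0.4331, 0.1635, 0.1784]
tcp_rot: [-0.107, 0.994, 0.001, 0.005]
contact_force: [-0.7, 0.2, -1.0]
opening: 0.216
```

```bash
sed -i 's/^LT=.*/LT=np.array([-.0765,0,.1694]); LF=np.array([-.075,0,.1695])/' hook.py; python3 -c "
from hook import *
go(1,.08,30,LF); go(1,.0,30,LF);go(0,.08,30,LF)"
```

```text
target loop [0.5823 0.2508 0.3243] TCP [0.477  0.1444 0.4336] | now TCP [0.4331 0.1635 0.1784] loop in stand [-0.1824  0.003   0.0097] F [-0.6582  0.1978 -0.9545] j [ 0.25    0.0016  2.0648  0.0005  1.0649 -1.5358]
shift cm [ -4.15  -2.78 -25.48] rot [-0.153 -0.499 -0.562]
target loop [0.6117 0.2805 0.256 ] TCP [0.5064 0.1741 0.3653] | now TCP [0.4331 0.1635 0.1784] loop in stand [-0.1824  0.003   0.0097] F [-0.6582  0.1978 -0.9545] j [ 0.25    0.0016  2.0648  0.0005  1.0649 -1.5358]
shift cm [ -7.58  -0.51 -18.61] rot [-0.153 -0.499 -0.562]
target loop [0.5077 0.3247 0.3243] TCP [0.4024 0.2183 0.4336] | now TCP [0.4331 0.1635 0.1784] loop in stand [-0.1824  0.003   0.0097] F [-0.6582  0.1978 -0.9545] j [ 0.25    0.0016  2.0648  0.0005  1.0649 -1.5358]
shift cm [  1.57   6.03 -25.53] rot [-0.153 -0.499 -0.562]
```

Emit:
carry_out --steps '[{"claw":-1,"translation":[0,0,-2],"rotation":[0,0,0]},{"claw":-1,"translation":[0,0,-3],"rotation":[0,0,0]},{"claw":-1,"translation":[0,0,-3.5],"rotation":[0,0,0]},{"claw":-1,"translation":[0,0,-3.5],"rotation":[0,0,0]},{"claw":-1,"translation":[0,0,-3.5],"rotation":[0,0,-0.1]},{"claw":-1,"translation":[0,0,-3.5],"rotation":[0,0,-0.1]},{"claw":-1,"translation":[0,0,-3.5],"rotation":[0,0,-0.1]},{"claw":-1,"translation":[0,0,-2.0],"rotation":[0,0,-0.1]}]'

```text
time: 36.78
ee_pos: [0.4268, 0.1619, 0.4249]
tcp_rot: [-0.309, 0.951, 0.001, -0.004]
contact_force: [1.5, -0.8, -0.1]
opening: 0.215
```

```bash
python3 -c "
from hook import *
go(1,.08,30,LF);shot('side','v1')"
```

```text
target loop [0.5823 0.2508 0.3243] TCP [0.477  0.1444 0.4336] | now TCP [0.4268 0.1619 0.4249] loop in stand [-0.1796  0.0367  0.2548] F [ 1.5162 -0.7926 -0.128 ] j [ 0.2499 -0.2703  1.8338  0.0005  1.5871 -1.9484]
shift cm [-3.04 -4.36 -0.91] rot [-0.038 -0.53  -0.161]
```

View pics/v1.png

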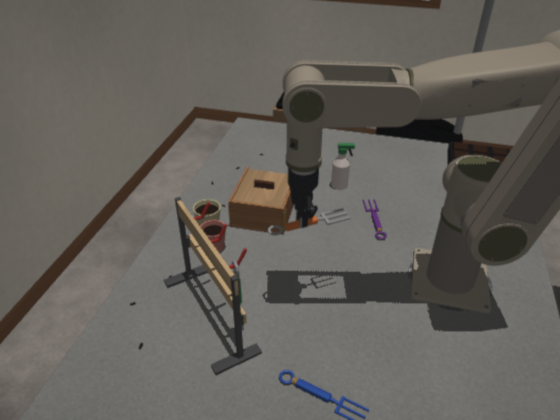

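Emit:
carry_out --steps '[{"claw":-1,"translation":[0,-1.5,-0.5],"rotation":[0,0,-0.06]},{"claw":-1,"translation":[0,-1.5,-0.5],"rotation":[0,-0.05,-0.06]},{"claw":-1,"translation":[0,-1.5,0],"rotation":[0,-0.1,-0.04]},{"claw":-1,"translation":[0,0,0],"rotation":[0,-0.1,0]},{"claw":-1,"translation":[0,0,0],"rotation":[0,-0.1,0]},{"claw":-1,"translation":[0,0,0],"rotation":[0,-0.1,0]},{"claw":-1,"translation":[0,0,0],"rotation":[0,-0.08,0]},{"claw":-1,"translation":[0,0,0],"rotation":[0,0,0]}]'

```text
time: 37.5
ee_pos: [0.4581, 0.1265, 0.4409]
tcp_rot: [-0.376, 0.885, 0.102, 0.253]
contact_force: [0.1, -1.2, -1.8]
opening: 0.211
```

```bash
python3 -c "
from hook import *
go(1,.08,30,LF)"
```

```text
target loop [0.5823 0.2508 0.3243] TCP [0.477  0.1444 0.4336] | now TCP [0.4581 0.1265 0.4409] loop in stand [-0.1026  0.0015  0.336 ] F [ 0.0749 -1.2033 -1.7867] j [ 0.0108 -0.4708  2.0086  0.403   1.2169 -2.4304]
shift cm [-1.83 -0.11  1.99] rot [-0.002  0.029  0.014]
```

Emit:
carry_out --steps '[{"claw":-1,"translation":[-1.0,-0.1,0.2],"rotation":[0,0.03,0.014]},{"claw":-1,"translation":[-0.8,0,0.3],"rotation":[0,0,0]},{"claw":-1,"translation":[0,0,0],"rotation":[0,0,0]}]'

```text
time: 37.75
ee_pos: [0.471, 0.138, 0.4442]
tcp_rot: [-0.37, 0.893, 0.097, 0.235]
contact_force: [0.1, -0.2, -0.7]
opening: 0.213
```

```bash
python3 -c "
from hook import *
go(1,.08,30,LF)
s=shot('side','w1'); crop(s,170,150,370,300,4,'w1c')
s=shot('scene','w2'); crop(s,230,150,430,300,4,'w2c')"
```

```text
target loop [0.5823 0.2508 0.3243] TCP [0.477  0.1444 0.4336] | now TCP [0.471  0.138  0.4442] loop in stand [-0.0895 -0.001   0.3336] F [ 0.0943 -0.1961 -0.715 ] j [ 0.0499 -0.4113  1.9532  0.3586  1.2241 -2.3649]
shift cm [-0.24  0.03  1.36] rot [-0.003 -0.009 -0.004]
```

View pics/w1c.png

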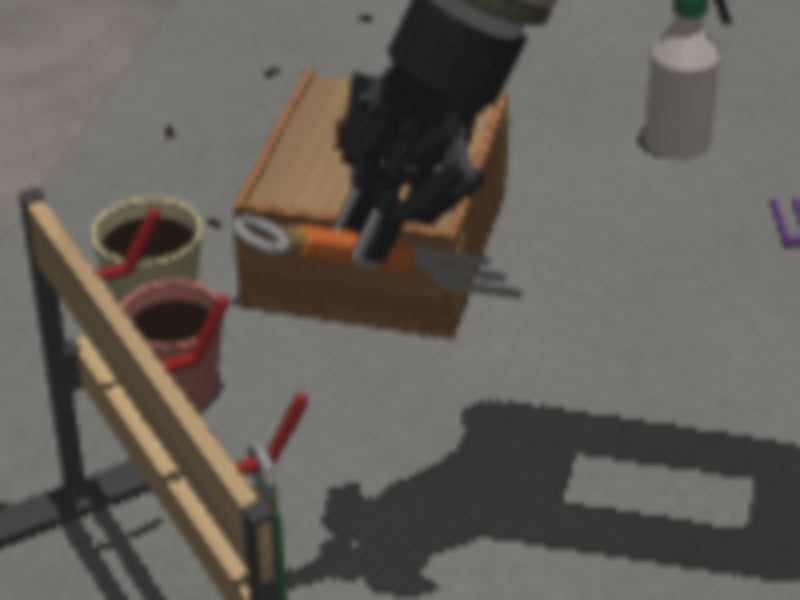

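View pics/w2c.png

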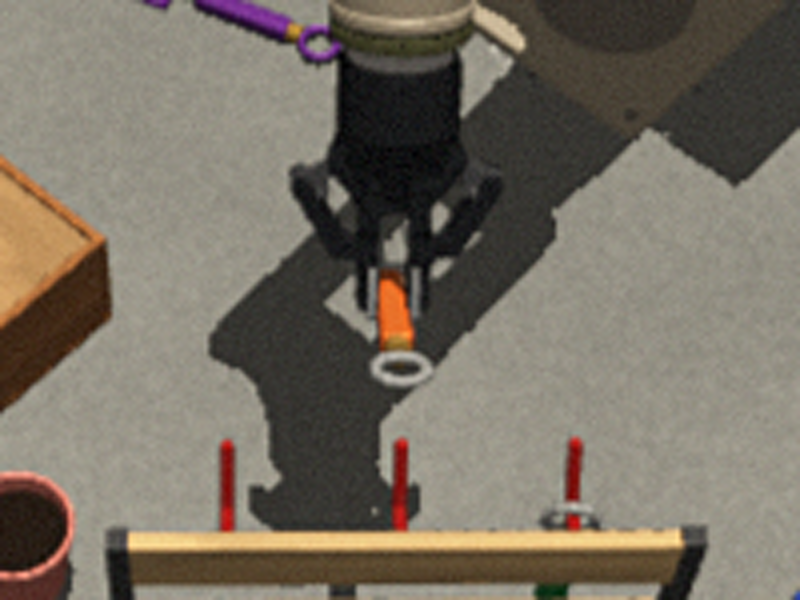

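```bash
python3 -c "
from hook import *
D=ld('w1');S=ld('w2')
for n,a,b in [('loop',(263,234),(401,368)),('tip1',(221,303),(401,445))]:
    p,g=tri(D,(170+a[0]/4,150+a[1]/4),S,(230+b[0]/4,150+b[1]/4)); print(n,p,'gap',g,'stand',instand(p))
go(1,.04,30,LF)
"
```

```text
loop [0.5766 0.2439 0.3326] gap 0.0037576238863471258 stand [-0.0887 -0.0007  0.3326]
tip1 [0.5976 0.2665 0.2924] gap 0.0017298407059545115 stand [-0.0579  0.0001  0.2924]
target loop [0.597  0.2657 0.2901] TCP [0.4917 0.1593 0.3994] | now TCP [0.4705 0.1378 0.4439] loop in stand [-0.09   -0.0007  0.3332] F [-0.5431  0.1482 -0.5442] j [ 0.0491 -0.4124  1.9546  0.3593  1.2246 -2.3664]
shift cm [-0.44  0.02  5.36] rot [-0.002 -0.009 -0.004]
```

Emit:
carry_out --steps '[{"claw":-1,"translation":[-0.6,0,1.2],"rotation":[0,-0.009,0]},{"claw":-1,"translation":[-0.1,0,1.4],"rotation":[0,0,0]},{"claw":-1,"translation":[0,0,1.2],"rotation":[0,0,0]},{"claw":-1,"translation":[0,0,0],"rotation":[0,0,0]}]'

```text
time: 38.18
ee_pos: [0.4886, 0.1565, 0.4135]
tcp_rot: [-0.372, 0.892, 0.099, 0.238]
contact_force: [-0.6, -0.6, -1.9]
opening: 0.214
```

```bash
python3 -c "
from hook import *
go(1,.035,30,LF)
s=shot('side','w3'); crop(s,170,170,290,260,6,'w3c')
s=shot('scene','w4'); crop(s,270,200,390,290,6,'w4c')"
```

```text
target loop [0.5988 0.2675 0.2859] TCP [0.4935 0.1611 0.3952] | now TCP [0.4886 0.1565 0.4135] loop in stand [-0.0632 -0.      0.304 ] F [-0.5695 -0.5931 -1.9315] j [ 0.0887 -0.3385  1.955   0.3613  1.1363 -2.3602]
shift cm [ 0.33 -0.03  1.93] rot [-0.002 -0.002 -0.001]
```

View pics/w3c.png

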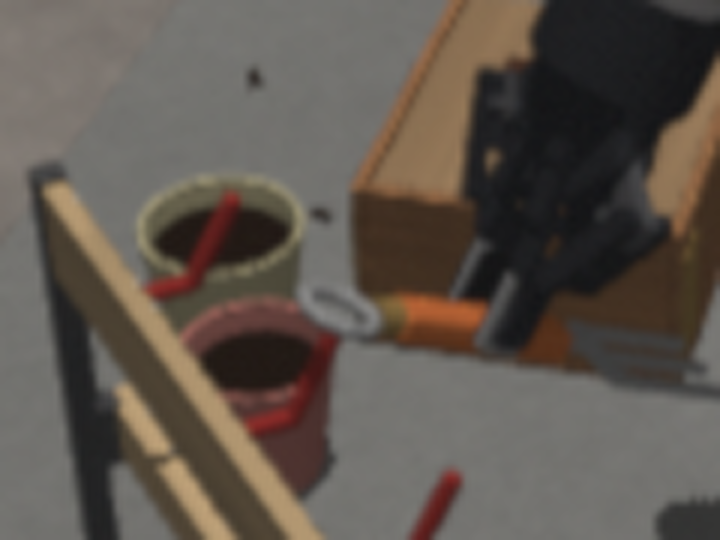

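View pics/w4c.png

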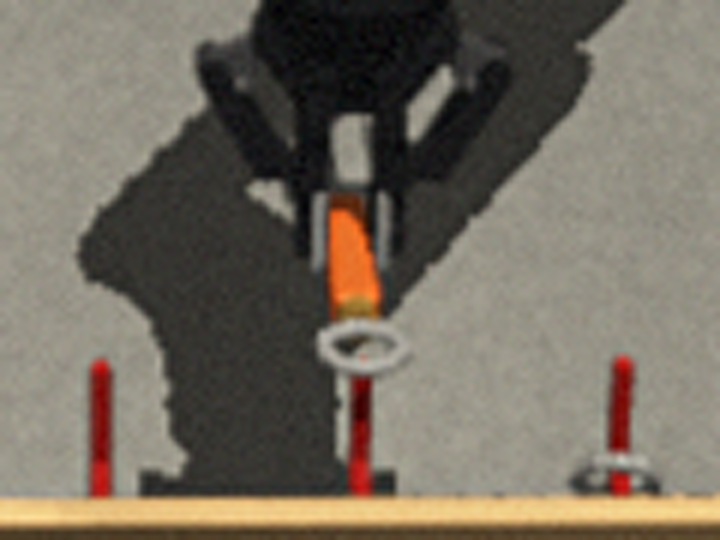

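Aligned just above the tip. Lower along the bar.

Emit:
carry_out --steps '[{"claw":-1,"translation":[0.2,0,1.0],"rotation":[0,0,0]},{"claw":-1,"translation":[0.1,0,1.0],"rotation":[0,0,0]},{"claw":-1,"translation":[0,0,0],"rotation":[0,0,0]}]'

```text
time: 38.53
ee_pos: [0.4943, 0.1613, 0.3976]
tcp_rot: [-0.372, 0.891, 0.098, 0.241]
contact_force: [0.1, 0.6, -0.6]
opening: 0.213
```

```bash
python3 -c "
from hook import *
go(1,.01,30,LF)
s=shot('side','w5'); crop(s,170,170,290,260,6,'w5c')
s=shot('scene','w6'); crop(s,270,200,390,290,6,'w6c')"
```

```text
target loop [0.608  0.2768 0.2645] TCP [0.5027 0.1704 0.3738] | now TCP [0.4943 0.1613 0.3976] loop in stand [-0.0553 -0.0012  0.2887] F [ 0.0846  0.5725 -0.6171] j [ 0.0987 -0.3123  1.9642  0.3642  1.0944 -2.3656]
shift cm [0.12 0.06 2.68] rot [-0.005  0.002  0.001]
```

View pics/w5c.png

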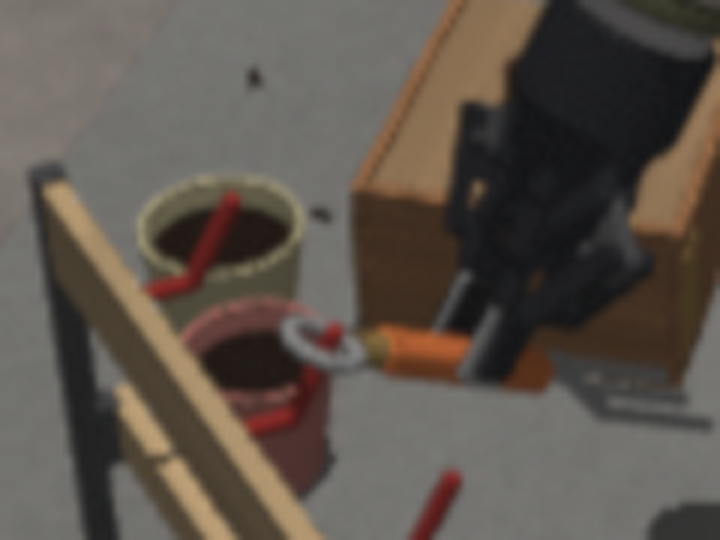

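View pics/w6c.png

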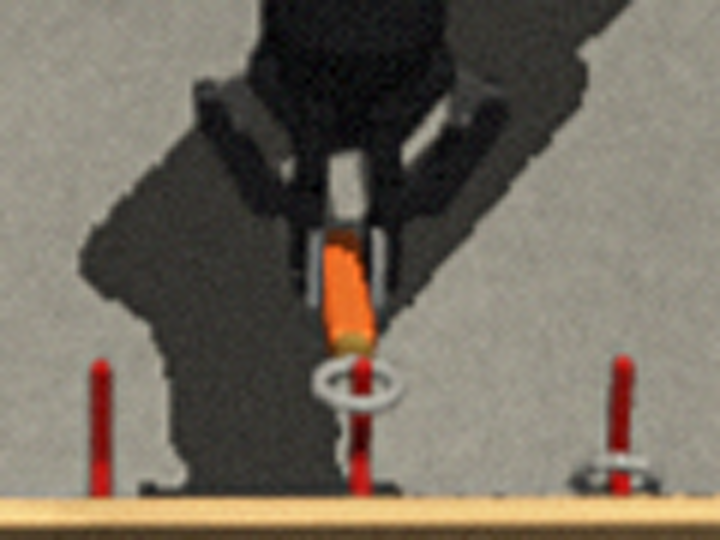

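Tip is through this loop too. Continue to the bend.

Emit:
carry_out --steps '[{"claw":-1,"translation":[0.2,0.1,1.1],"rotation":[0,0,0]},{"claw":-1,"translation":[0.1,0,1.2],"rotation":[0,0,0]},{"claw":-1,"translation":[0,0,0.9],"rotation":[0,0,0]},{"claw":-1,"translation":[0,0,0],"rotation":[0,0,0]}]'

```text
time: 38.97
ee_pos: [0.5042, 0.1718, 0.3693]
tcp_rot: [-0.372, 0.891, 0.097, 0.243]
contact_force: [-0.1, -0.3, -0.4]
opening: 0.214
```

```bash
python3 -c "
from hook import *
go(1,.0,34,LF,off=(0,0,.002))
s=shot('side','w7'); crop(s,170,170,290,260,6,'w7c')
s=shot('scene','w8'); crop(s,270,200,390,290,6,'w8c')"
```

```text
target loop [0.6117 0.2805 0.258 ] TCP [0.5013 0.1689 0.3566] | now TCP [0.5042 0.1718 0.3693] loop in stand [-0.0405 -0.0013  0.261 ] F [-0.0889 -0.2643 -0.364 ] j [ 0.1202 -0.2585  1.9734  0.3687  1.0232 -2.3698]
shift cm [1.   0.02 0.89] rot [-0.008 -0.064  0.002]
```

View pics/w7c.png

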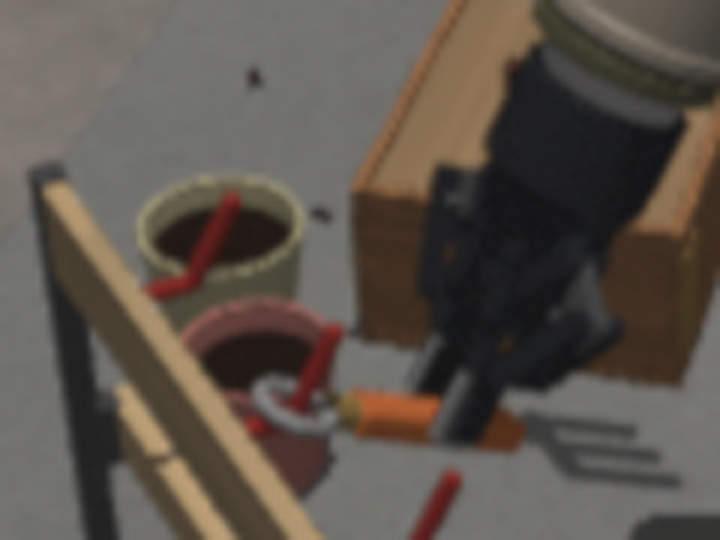

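View pics/w8c.png

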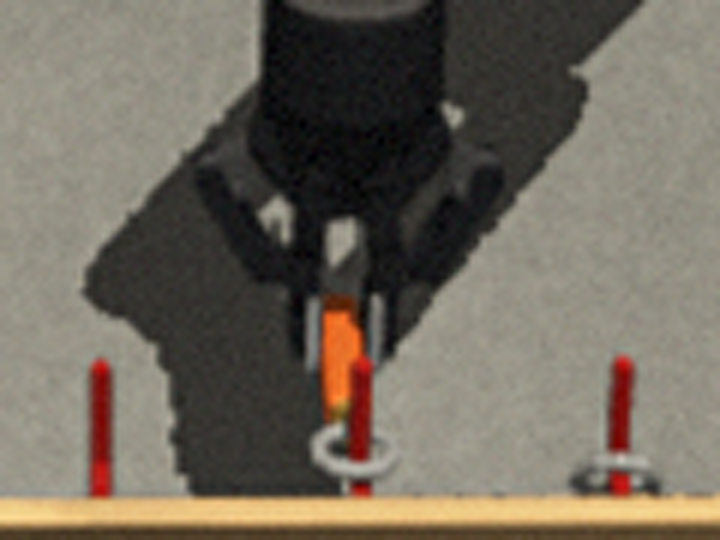

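Emit:
carry_out --steps '[{"claw":-1,"translation":[1.0,0,0.7],"rotation":[0,-0.06,0]},{"claw":-1,"translation":[0,0,0],"rotation":[0,0,0]}]'

```text
time: 39.23
ee_pos: [0.5009, 0.1682, 0.3603]
tcp_rot: [-0.369, 0.882, 0.108, 0.271]
contact_force: [-1.3, -0.4, -3.1]
opening: 0.213
```

Emit:
carry_out --steps '[{"claw":-0.2,"translation":[0,0,0],"rotation":[0,0,0]},{"claw":-0.2,"translation":[0,0,0],"rotation":[0,0,0]},{"claw":-0.2,"translation":[0,0,0],"rotation":[0,0,0]},{"claw":-0.2,"translation":[0,0,0],"rotation":[0,0,0]},{"claw":-0.2,"translation":[0,0,0],"rotation":[0,0,0]},{"claw":-0.2,"translation":[0,0,0],"rotation":[0,0,0]},{"claw":-0.2,"translation":[0,0,0],"rotation":[0,0,0]},{"claw":-0.2,"translation":[0,0,0],"rotation":[0,0,0]}]'

```text
time: 39.9
ee_pos: [0.5028, 0.1683, 0.3672]
tcp_rot: [-0.369, 0.882, 0.106, 0.273]
contact_force: [-0.6, 0.7, 0.5]
opening: 0.401
```

```bash
python3 -c "
from hook import *
print(state()['joints'],state()['contact_force'])
s=shot('side','x1'); crop(s,170,170,370,320,4,'x1c')
s=shot('scene','x2'); crop(s,250,190,450,340,4,'x2c')"
```

```text
[ 0.0993 -0.287   2.0131  0.4336  0.9723 -2.4296] [-0.5904  0.717   0.5419]
```

View pics/x1c.png

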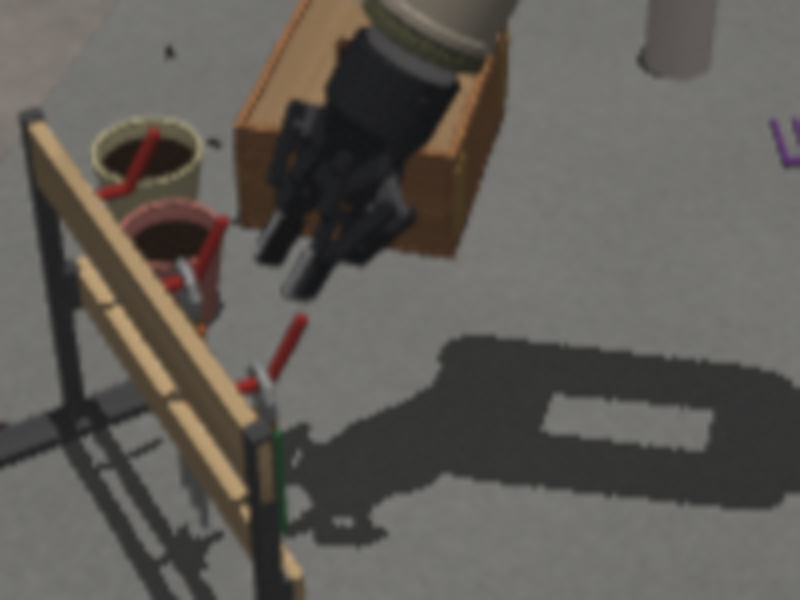

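View pics/x2c.png

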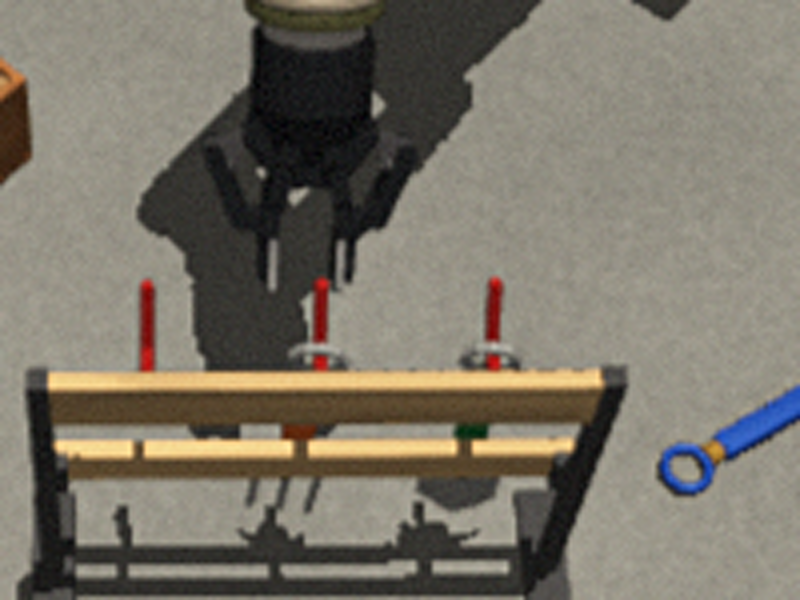

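Both hang. Now I'll back away along the approach direction.

Emit:
carry_out --steps '[{"claw":-0.2,"translation":[0,0,-2],"rotation":[0,0,0]},{"claw":-0.2,"translation":[0,0,-3],"rotation":[0,0,0]},{"claw":-0.2,"translation":[0,0,-3],"rotation":[0,0.08,0]},{"claw":-0.2,"translation":[0,0,-1],"rotation":[0,0.1,0]},{"claw":-0.2,"translation":[0,0,0],"rotation":[0,0.1,0]},{"claw":-0.2,"translation":[0,0,0],"rotation":[0,0.1,0]},{"claw":-0.2,"translation":[0,0,0],"rotation":[0,0,0]},{"claw":-0.2,"translation":[0,0,0],"rotation":[0,0,0]}]'

```text
time: 40.67
ee_pos: [0.4644, 0.1314, 0.4444]
tcp_rot: [-0.381, 0.919, 0.032, 0.094]
contact_force: [-0.3, 0.0, -0.7]
opening: 0.4
```

Emit:
carry_out --steps '[{"claw":-0.2,"translation":[0,0,0],"rotation":[0,0,0]},{"claw":-0.2,"translation":[0,0,0],"rotation":[0,0,0]},{"claw":-0.2,"translation":[0,0,0],"rotation":[0,0,0]},{"claw":-0.2,"translation":[0,0,0],"rotation":[0,0,0]}]'

```text
time: 41.0
ee_pos: [0.4641, 0.1317, 0.4425]
tcp_rot: [-0.381, 0.919, 0.034, 0.097]
contact_force: [0.5, 0.1, 0.1]
opening: 0.4
```

```bash
python3 -c "
from hook import *
print(state()['joints'],state()['contact_force'],state()['time'])
s=shot('side','y1'); 
s=shot('scene','y2'); crop(s,140,120,420,330,2.8,'y2c')"
```

```text
[ 0.1234 -0.3046  1.837   0.1181  1.4403 -2.2387] [0.4523 0.0765 0.0623] 41.0
```

View pics/y1.png

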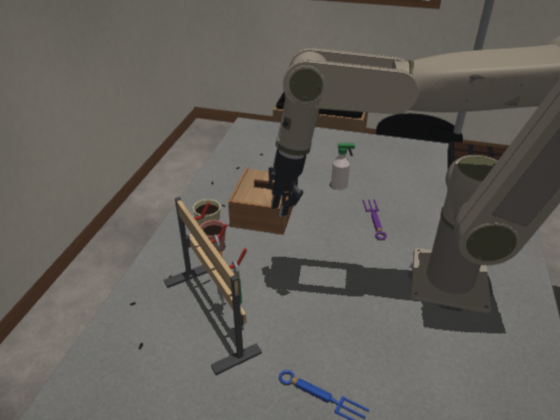

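View pics/y2c.png

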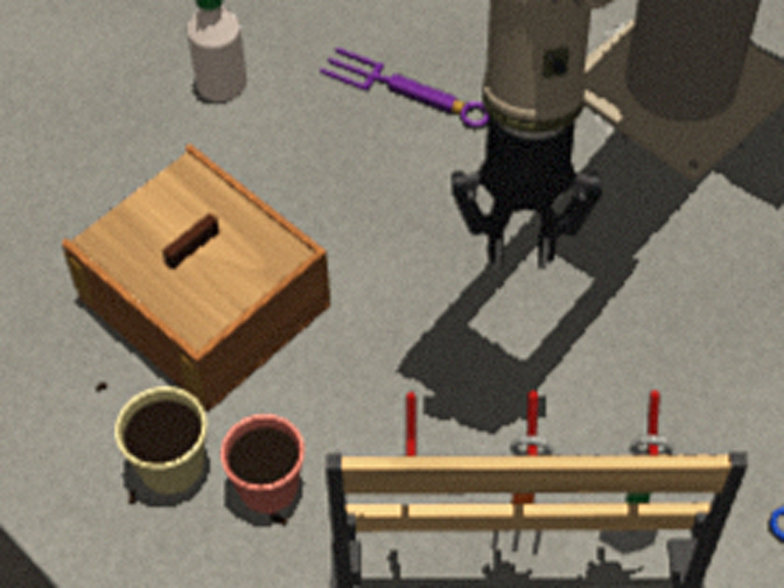

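```bash
python3 -c "
from h import *
print(state()['joint_velocities']); 
from rig import finish_job; print(finish_job())"
```

```text
[ 0.0019  0.0024 -0.0082 -0.0067  0.0042  0.0015]
the job is handed in; nothing more can be done
None
```

The job is done and handed in at about 41 s of the 210 s allowed. I slid the cover open, stood all four bulbs upright in the box, and slid the cover shut. Then I hung the trowel on hook 0 and the orange fork on hook 1.

- **Cover:** it met its stop with about 15 N when I closed it. The last pictures show it flush with the +y wall.
- **Tools:** both loops sit around their hook bars with the tools hanging still, and the gripper is clear of everything.
- **Rest of the bench:** no bulbs remain on it, and the pots, the bottle and the blue and purple forks look unmoved.
- **Failed checks:** none. Hook and loop positions from the cameras agreed with the arm's reading to about 3 mm. The wrist camera's early positions were 1 cm off because I paired pixels from one picture with another picture's calibration; redone, they agreed.
- **Less certain:** I didn't re-measure the cover's final position numerically after closing it.

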